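# Hold a lasted sandal over the tack finder

## Robot

A 6-joint arm with a two-finger parallel gripper is mounted at the origin on the work surface. World frame = base frame: x ahead of the robot, y to its left, z up, the work surface at z = 0. Lengths are in m, angles in rad, forces in N, time in s.
With the tool pointing down it reaches from about 0.3 to 0.775 m from the base axis. Payload 14.6 kg.
Tool frame: the origin (TCP) lies on the centre line of the jaws, within the pads' length; the fingertips stand 17 mm ahead of it and the grasp point (between the pads) lies 2 mm behind it; z points along the fingers, x is the direction in which the jaws open and shut, and the axes are right-handed (so a half turn about z gives the same grasp; the last joint's range is limited). The gripper opens to 94 mm and grips with 3 to 60 N. Pads are 16 mm wide; open, the fingers measure 119 mm over their backs; the gripper's body (75 mm by 177 mm) begins 78 mm behind the grasp point.
Start: joints at [-1.187, 0.3, 1.521, -0, 1.321, -0.067], TCP at [0.24, -0.495, 0.222] pointing down, gripper open.
Joint ranges: [-3.03, 3.03], [-0.79, 2.21], [0.23, 2.52], [-1.04, 4.18], [0, 3.07], [-2.55, 2.55]. Speed limits (rad/s): [2.22, 2.22, 2.57, 3.14, 3.14, 3.14].

## Interface

Orientations are given as [roll, pitch, yaw] about the fixed x, y, z axes, in that order (R = Rz(yaw) Ry(pitch) Rx(roll)).
In Python, from station import ctrl gives the robot as it stands. The module is installed in compiled form; this text tells all that it offers.
- The arm moves only by the tool drive_tool, never from a script. Its argument "increments" is a list of rows, each a list of 3 entries, a list of its own where there are three numbers: the turn, a rotation vector about the tool's x, y, z in degrees, then the shift along the tool's x, y, z in mm, then the opening, from 0 (shut) to 1 (fully open). In form: [[[ax, ay, az], [dx, dy, dz], hand], ...]. A call has 1 to 20 rows; each row shifts and turns the commanded pose from where the row before left it, along the tool's axes as they then stand; what a row does not reach is not made up. A row lasts 1/8 s, in which the tool goes at most 62.5 mm and 10.7 degrees, less where a joint would pass 70% of its speed; a pose out of reach is approached as far as the arm can. A call with a gripper value outside its range is refused whole. The fingers move at their own pace and stop on an object; "squeeze" is the grip in N (left out, the last holds). Time passes only in rows, so rows that do not move let the fingers close. It gives the time, the measured TCP pose, the force and the opening at its end, in the units of the state.
- ctrl.get_obs(): the state, without advancing time (a new reading comes with each control period).
- ctrl.camera(name): name is "side" or "top"; returns the picture (420x560x3 uint8, red, green, blue); there is no depth.
- ctrl.calibration(name): a dict with "fx", "fy", "cx", "cy" (pixels), "rvec" (rotation vector, rad) and "tvec" (3), from world to camera coordinates, as OpenCV has them. Camera axes: x right, y down, z forward; pixel columns grow to the right and rows downward; lengths in m; the calibration is good to about 2 mm. A picture is of the moment at which its call begins. calibration takes no time and is no camera call.
- ctrl.hand_in(): hands the job in, once; it reports no verdict.
The state is a dict: "time_s": time; "qpos": joint angles; "joint_vel": joint speeds; "tau": joint torques, N m; "ee_pos": TCP position; "eef_rot": TCP orientation; "force": force on the tool from outside, world axes, zero at the start; "moment": the same for the moment, N m; "grip_width": finger opening in m.
Only numpy, scipy, OpenCV 4.12 (cv2) and the standard library are available. Lean on these libraries where they do the work, as an engineer would, in place of code of your own. Each camera call takes 0.05 s, during which the arm holds its last target.

## Task

Check the blue-strapped sandal for left-over tacks: first turn the tack finder's black dial clockwise until its white pointer is at the red marker, then take the sandal by its yellow last, carry it over the tool rack without touching the rack, and hold it level above the sole outline on the dark sensing plate, toe to the outline's wide end, its sole about 15 mm above the plate. It must never touch the tack finder. Finish while still holding it there, still and gripped, and leave the red-strapped sandal, tin, jar, hammer and tape roll where they are.

Things in the scene. Friction and masses are not known exactly. Their poses are not given: they have to be found in the camera images.
- sandal: child's sandal on its yellow plastic last, blue straps, sole down; 184 mm long (toe tip 89 mm ahead of the origin), 68 mm wide, 118 mm tall, about 0.4 kg. Origin: underside of the sole, mid-width; x points to the toe (wide end), z up
- sandal_grip (a point): where to grip the blue sandal: on the firm, flat-sided upright ankle block of its last, at x = -20, y = 0, z = 95 mm in the sandal's frame, axes as the sandal's. The block is 60 mm long (along x), 34 mm wide (along y), free between 65 and 118 mm above the underside; the centre of mass lies about 10 mm ahead of its axis
- sandal_toe (a point): toe tip of the blue sandal, on the underside: x = 89, y = 0, z = 0 mm in the sandal's frame
- detector: the tack finder, a fixed pale grey box 260 x 250 mm and 50 mm high; it stands anywhere on the right part of the bench and may be turned. Origin: centre of its underside, z up. The dark sensing plate (236 x 118 mm, along x) is flush in its top at y = -57 mm; the dial is on its top at x = -50, y = 66 mm
- plate_mark (a point): where the sandal's origin (underside) belongs above the green, white-edged sole outline on the sensing plate: on the plate's surface, 51 mm above the bench; x points to the outline's wide toe end, z up
- plate_toe (a point): toe tip of the sole outline on the sensing plate, 89 mm along x from plate_mark
- dial (a joint): angle of the black dial, rad: 0 when its white pointer points along the tack finder's -x axis (the outline's heel direction), growing as it turns clockwise seen from above (1.57: along the tack finder's +y); range 0 to 3; no detents, slight friction (0.03 N m), stays where it is left
- dial_grip (a point): on the dial's axis, 82 mm above the bench, where to grip it: the dial is an upright bar 44 mm long and 14 mm wide, from 60 to 90 mm above the bench, on a round skirt (radius 26 mm, a thin black disc out to 41 mm). x lies along the bar and points away from the pointer; z up
- dial_pointer (a point): tip of the dial's white pointer, 40 mm from the dial's axis, 56 mm above the bench; it coincides with rider_mark when the dial is set
- rider (a joint): angle of the red marker on the dial's scale, rad, on the same scale as the dial: the value to which the dial must be turned (always 0.5 to 1.5 rad clockwise of the dial's start). The marker is stiff and is left alone
- rider_mark (a point): the point of the red marker (a 14 x 9 mm red block, 3.5 mm high, on the round white scale), 40 mm from the dial's axis, 56 mm above the bench
- rack: the tool rack, fixed, standing between the sandals and the tack finder: a wooden board 360 mm long (along its x), 50 mm wide at its foot, 100 mm high, with six tool handles standing out of its top to 150 mm above the bench. Origin: centre of its underside
- other_sandal: child's sandal on its yellow plastic last, red straps, not to be moved, sole down; 184 mm long (toe tip 89 mm ahead of the origin), 68 mm wide, 118 mm tall, about 0.4 kg. Origin: underside of the sole, mid-width; x points to the toe (wide end), z up
- tin: cement tin, 72 mm across, 100 mm tall, not to be moved; origin: centre of its underside
- jar: amber jar with a steel lid, 56 mm across, 75 mm tall, not to be moved; origin: centre of its underside
- hammer: hammer lying on the bench beyond the rack, not to be moved; x points along its handle to the head
- tape: roll of tan tape lying flat, 80 mm across, 30 mm high, not to be moved; origin: centre of its underside
Not all that is in view belongs to the job. Leave any green, pink or turquoise look-alike of the sandal alone.

How it is judged:
By the outcome, as a careful person would: the job done as asked, in the order asked, and still so for the second after the job is handed in, while the arm keeps its last pose, push and grip.
It also fails if it takes over 59 s, if anything falls off the work surface, if the arm or the gripper's body presses on something with over 40 N, if the wrist force passes 120 N, or if a joint passes its speed limit or range.

## Working session

There is one attempt and no reset: what is moved stays moved. The work goes in short steps, Python scripts to look and compute and a tool call to move; the robot and the scene stay as the last step left them, time stands still between calls to the robot, and variables do not carry over. Pictures are saved under pics/ and viewed, and the job is handed in when it is done.

Besides the shell and the picture viewer there is one more tool, called after "Request:" by a JSON object that holds its "fn" and its "kwargs". drive_tool: Moves the arm, as the interface text tells. Its arguments: {"type":"object","properties":{"increments":{"type":"array"},"squeeze":{"type":"number"}},"required":["increments"]}

```bash
mkdir -p pics; python3 - <<'E'
from station import ctrl
import cv2
for n in("side","top"):
    im=ctrl.camera(n); cv2.imwrite(f"pics/{n}0.png",im[:,:,::-1]); print(n,ctrl.calibration(n))
print(ctrl.get_obs())
E
```

```text
side {'fx': 515.7125280905814, 'fy': 515.7125280905814, 'cx': 279.488590041846, 'cy': 204.10491584819462, 'rvec': array([ 0.44656967, -2.59199417,  1.36456514]), 'tvec': array([0.56574412, 0.11537713, 1.59571831])}
top {'fx': 406.1311833135261, 'fy': 406.1311833135261, 'cx': 280.9448945215969, 'cy': 211.21889939162435, 'rvec': array([ 2.2193686 , -2.15902201,  0.02174368]), 'tvec': array([0.13890499, 0.5454502 , 1.46330563])}
{'time_s': 0.1, 'qpos': array([-1.18661710e+00,  3.00411139e-01,  1.52150259e+00,  1.14193910e-05,
        1.32070466e+00, -6.65361636e-02]), 'joint_vel': array([-4.77103935e-05,  7.02749644e-04, -1.69550387e-03,  2.02529978e-04,
       -1.25256713e-03, -2.41850337e-03]), 'tau': array([ 1.78939597e-03, -5.32644510e+01, -3.53283763e+01,  7.09600816e-02,
        2.34990427e-02, -2.72290589e-05]), 'ee_pos': array([ 0.23953681, -0.49486161,  0.22195242]), 'eef_rot': array([-3.14151342e+00,  1.02273612e-03, -1.12008373e+00]), 'force': array([0.22136911, 0.16663984, 0.35497474]), 'moment': array([ 0.05233412, -0.03290135,  0.01232807]), 'grip_width': 0.09415152626613389}
```

View pics/side0.png

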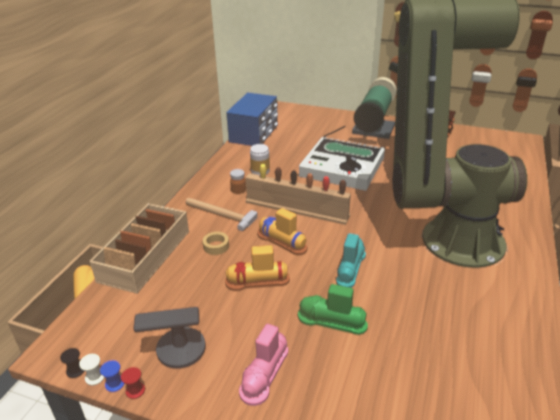

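View pics/top0.png

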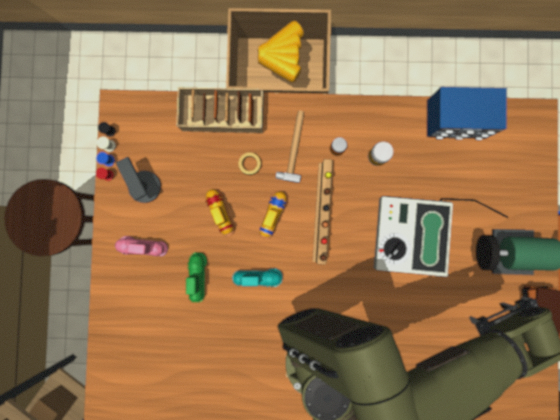

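```bash
cat > h.py <<'E'
import numpy as np,cv2
from station import ctrl
def cal(n):
    c=ctrl.calibration(n);K=np.array([[c['fx'],0,c['cx']],[0,c['fy'],c['cy']],[0,0,1]]);R=cv2.Rodrigues(c['rvec'])[0];return K,R,c['tvec']
def ray(n,uv):
    K,R,t=cal(n);d=R.T@np.linalg.inv(K)@np.array([uv[0],uv[1],1.]);o=-R.T@t;return o,d
def onz(n,uv,z):
    o,d=ray(n,uv);return o+d*(z-o[2])/d[2]
def proj(n,p):
    K,R,t=cal(n);q=K@(R@np.asarray(p,float)+t);return q[:2]/q[2]
def tri(uvs,uvt):
    o1,d1=ray("side",uvs);o2,d2=ray("top",uvt)
    A=np.stack([d1,-d2],1);s=np.linalg.lstsq(A,o2-o1,rcond=None)[0]
    a=o1+s[0]*d1;b=o2+s[1]*d2;return (a+b)/2,np.linalg.norm(a-b)
def crop(src,u,v,w,h,s,out):
    im=cv2.imread(src);c=im[v:v+h,u:u+w];cv2.imwrite(out,cv2.resize(c,None,fx=s,fy=s,interpolation=cv2.INTER_CUBIC))
E
python3 - <<'E'
from h import *
crop("pics/top0.png",365,185,100,100,6,"pics/t_det.png")
crop("pics/top0.png",190,170,150,100,5,"pics/t_san.png")
crop("pics/side0.png",220,130,180,150,4,"pics/s_all.png")
for n in("side","top"):
    K,R,t=cal(n);print(-R.T@t)
E
```

```text
[0.08441359 1.36535967 1.00417257]
[0.48001415 0.12048773 1.4876636 ]
```

View pics/t_det.png

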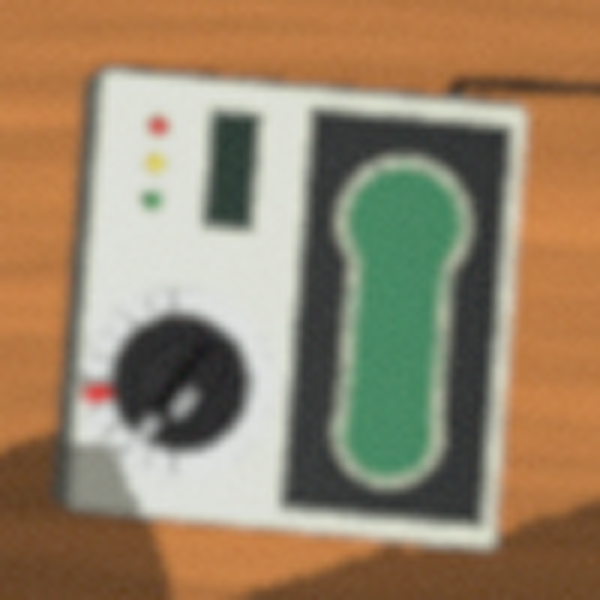

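View pics/t_san.png

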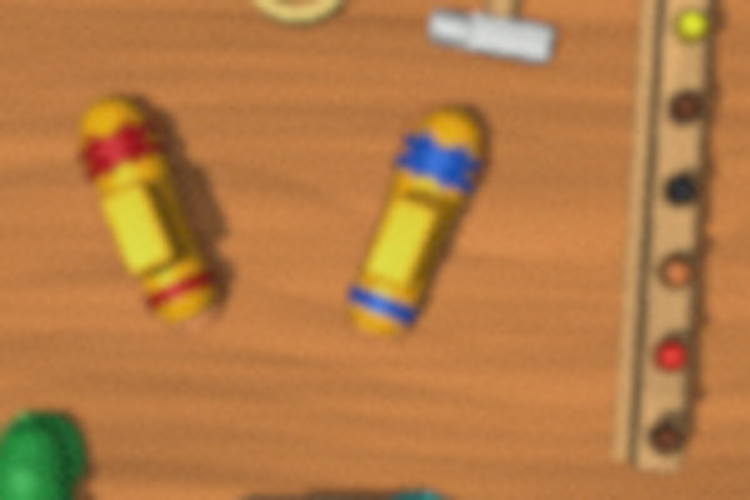

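View pics/s_all.png

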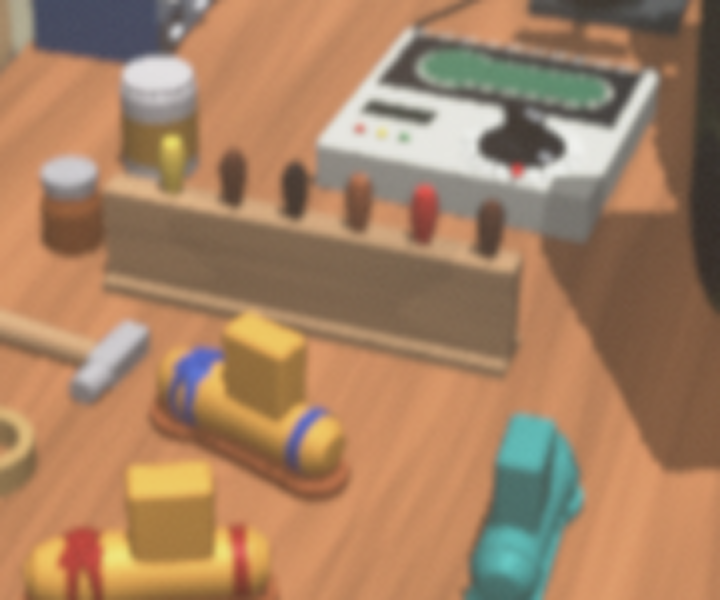

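```bash
cat > m1.py <<'E'
from h import *
im=cv2.imread("pics/top0.png");hsv=cv2.cvtColor(im,cv2.COLOR_BGR2HSV);H,S,V=[hsv[...,i].astype(int) for i in range(3)]
def big(m,box):
    z=np.zeros(m.shape,np.uint8);u0,v0,u1,v1=box;z[v0:v1,u0:u1]=m[v0:v1,u0:u1].astype(np.uint8)
    c=max(cv2.findContours(z,cv2.RETR_EXTERNAL,cv2.CHAIN_APPROX_NONE)[0],key=cv2.contourArea);return c[:,0,:]
box=(365,185,465,285)
# green outline
g=big((H>60)&(H<90)&(S>90)&(V>60),(405,200,460,275))
gw=np.array([onz("top",p,.051)[:2] for p in g]).astype(np.float32)
r=cv2.minAreaRect(gw);print("green",r,len(g));b=cv2.boxPoints(r)
# detector pale
p=big((S<40)&(V>90)&(V<256),box)
def rect(c,z):
    w=np.array([onz("top",q,z)[:2] for q in c]).astype(np.float32);return cv2.minAreaRect(w)
print("pale",rect(p,.05))
d=big((V<75),(407,200,460,275));print("plate",rect(d,.051))
r3=rect(d,.051)
dial=big((V<80),(380,232,410,266));print("dial disc",rect(dial,.054),cv2.minEnclosingCircle(np.array([onz("top",q,.054)[:2] for q in dial]).astype(np.float32)))
rm=((H<10)|(H>170))&(S>150);ys,xs=np.nonzero(rm[240:260,372:392]);print("rider px",xs.mean()+372,ys.mean()+240,len(xs),onz("top",(xs.mean()+372,ys.mean()+240),.054))
# ends
M=gw.mean(0);print("green mean",M)
E
python3 m1.py
```

```text
green ((0.4587791860103607, -0.3772341310977936), (0.05603378638625145, 0.17216813564300537), 89.26419067382812) 110
pale ((0.4663444757461548, -0.31346267461776733), (0.2524428963661194, 0.2597849667072296), 86.80211639404297)
plate ((0.46284857392311096, -0.3739679455757141), (0.10731177031993866, 0.22457443177700043), 86.26744079589844)
dial disc ((0.42169153690338135, -0.2479889690876007), (0.069919653236866, 0.06612776219844818), 0.9889667630195618) ((0.4208926558494568, -0.24791570007801056), 0.036141153424978256)
rider px 381.0 250.0 3 [ 0.4133524  -0.20113074  0.054     ]
green mean [ 0.46019095 -0.3740999 ]
```

```bash
cat > m2.py <<'E'
from h import *
im=cv2.imread("pics/top0.png").astype(np.float32);G=cv2.GaussianBlur(im.mean(2),(0,0),.7)
R2=im[...,2]-im[...,0]
def edge(img,a,b,z,half=.012,n=60,inset=.12):
    # a->b world 2d; find gradient peak along the normal
    a,b=np.array(a),np.array(b);t=(b-a)/np.linalg.norm(b-a);nn=np.array([-t[1],t[0]]);pts=[]
    ss=np.linspace(-half,half,49)
    for f in np.linspace(inset,1-inset,n):
        c=a+f*(b-a);px=np.array([proj("top",[*(c+s*nn),z]) for s in ss],np.float32)
        v=cv2.remap(img,px[None,:,0],px[None,:,1],cv2.INTER_CUBIC)[0];g=np.abs(np.gradient(v));g[g<.5*g.max()]=0
        pts.append(c+(g*ss).sum()/g.sum()*nn)
    pts=np.array(pts);m=np.median(pts@nn);
    for _ in range(3):
        l=cv2.fitLine(pts.astype(np.float32),cv2.DIST_HUBER,0,.001,.001).ravel();n2=np.array([-l[1],l[0]]);rs=(pts-l[2:])@n2
        pts=pts[np.abs(rs)<.003]
    an=np.degrees(np.arctan2(l[1],l[0]));return an,l[2:],len(pts),rs.std()
def box(c,yaw,sx,sy):
    R=np.array([[np.cos(yaw),-np.sin(yaw)],[np.sin(yaw),np.cos(yaw)]]);return [np.array(c)+R@np.array([i*sx/2,j*sy/2]) for i,j in((1,1),(1,-1),(-1,-1),(-1,1))]
for nm,c,sx,sy,z in(("det",(.4663,-.3135),.26,.25,.05),("plate",(.4633,-.3705),.236,.118,.051)):
    B=box(c,np.radians(-3.4),sx,sy)
    for i in range(4):
        a,p,n,s=edge(G,B[i],B[(i+1)%4],z);print(nm,i,round((a+90)%180-90,2) ,p.round(4),n,round(s*1000,2))
E
python3 m2.py
```

```text
Traceback (most recent call last):
  File "m2.py", line 22, in <module>
    a,p,n,s=edge(G,B[i],B[(i+1)%4],z);print(nm,i,round((a+90)%180-90,2) ,p.round(4),n,round(s*1000,2))
            ~~~~^^^^^^^^^^^^^^^^^^^^^
  File "m2.py", line 9, in edge
    c=a+f*(b-a);px=np.array([proj("top",[*(c+s*nn),z]) for s in ss],np.float32)
                             ~~~~^^^^^^^^^^^^^^^^^^^^^
  File "h.py", line 10, in proj
    K,R,t=cal(n);q=K@(R@np.asarray(p,float)+t);return q[:2]/q[2]
          ~~~^^^
  File "h.py", line 4, in cal
    c=ctrl.calibration(n);K=np.array([[c['fx'],0,c['cx']],[0,c['fy'],c['cy']],[0,0,1]]);R=cv2.Rodrigues(c['rvec'])[0];return K,R,c['tvec']
ValueError: time passes only in moves, steps and waits
```

```bash
sed -i 's/^def cal/import functools\n@functools.lru_cache(None)\ndef cal/' h.py; python3 m2.py
```

```text
det 0 85.16 [ 0.5936 -0.3159] 60 1.33
det 1 -3.65 [ 0.4593 -0.4307] 60 0.29
det 2 87.19 [ 0.338 -0.311] 45 0.85
det 3 -3.74 [ 0.4681 -0.1921] 60 0.55
plate 0 87.37 [ 0.5819 -0.3765] 60 0.78
plate 1 -3.58 [ 0.4725 -0.431 ] 60 0.34
plate 2 84.94 [ 0.3453 -0.3635] 60 0.66
plate 3 -3.64 [ 0.4616 -0.3164] 60 0.2
```

```bash
sed -i 's/radians(-3.4)/radians(-3.65)/; s/half=.012/half=.007/; s/(.4633,-.3705)/(.4626,-.3705)/' m2.py; cat >> m2.py <<'E'
    P=[];
    yaw=np.radians(-3.65);ex=np.array([np.cos(yaw),np.sin(yaw)]);ey=np.array([-ex[1],ex[0]])
    e=[edge(G,B[i],B[(i+1)%4],z)[1] for i in range(4)]
    x1,x0=e[0]@ex,e[2]@ex;y0,y1=e[1]@ey,e[3]@ey
    cc=(x0+x1)/2*ex+(y0+y1)/2*ey;print(nm,"size",x1-x0,y1-y0,"centre",cc)
    dc=cc if nm=="det" else cc+.057*ey;print("det origin",dc,"dial",dc-.05*ex+.066*ey)
# outline: white/green extents
hsv=cv2.cvtColor(im.astype(np.uint8),cv2.COLOR_BGR2HSV);m=(hsv[...,0]>60)&(hsv[...,0]<90)&(hsv[...,1]>90)
v,u=np.nonzero(m[200:275,405:460]);w=np.array([onz("top",(a+405,b+200),.051)[:2] for a,b in zip(u,v)])-dc
X=w@ex;Y=w@ey;print("green x",X.min(),X.max(),"y",Y.min(),Y.max())
for lo in np.arange(-.08,.08,.02):
    k=(X>lo)&(X<lo+.02);print(round(lo,2),Y[k].min().round(4),Y[k].max().round(4),Y[k].mean().round(4))
E
python3 m2.py
```

```text
det 0 86.89 [ 0.5951 -0.3217] 60 0.36
det 1 -3.47 [ 0.459  -0.4331] 60 0.92
det 2 85.71 [ 0.3369 -0.3065] 60 0.56
det 3 -3.7 [ 0.4456 -0.1903] 60 0.44
det size 0.258632653265363 0.24140286570333272 centre [ 0.46607305 -0.31259301]
det origin [ 0.46607305 -0.31259301] dial [ 0.42037613 -0.24354381]
plate 0 86.31 [ 0.5783 -0.3844] 60 0.28
plate 1 -3.59 [ 0.4588 -0.4302] 60 0.21
plate 2 86.31 [ 0.3469 -0.3631] 60 0.16
plate 3 -3.66 [ 0.4661 -0.3157] 60 0.22
plate size 0.23225607872363885 0.11473994090438777 centre [ 0.46262068 -0.37298985]
det origin [ 0.46624939 -0.31610548] dial [ 0.42055246 -0.24705628]
green x -0.08987527063061193 0.08290957314983995 y -0.08665441165450032 -0.03009418650574163
-0.08 -0.0789 -0.0369 -0.0593
-0.06 -0.0775 -0.0384 -0.0578
-0.04 -0.0786 -0.04 -0.0586
-0.02 -0.0781 -0.0384 -0.0585
0.0 -0.0765 -0.0405 -0.0587
0.02 -0.0808 -0.0355 -0.0581
0.04 -0.0867 -0.0304 -0.0584
0.06 -0.0859 -0.0301 -0.058
```

```bash
cat > dial.py <<'E'
from h import *
import sys
yaw=np.radians(-3.65);ex=np.array([np.cos(yaw),np.sin(yaw)]);ey=np.array([-ex[1],ex[0]])
D=np.array([.4206,-.2473])
def ang(p):
    r=np.asarray(p)[:2]-D;return np.arctan2(r@ey,-r@ex),np.linalg.norm(r)
def cen(img,box,kind,th):
    u0,v0,u1,v1=box;c=img[v0:v1,u0:u1].astype(float)
    w=(c[...,2]-np.maximum(c[...,1],c[...,0])) if kind=="red" else c.min(2)
    w=np.clip(w-th,0,None);v,u=np.mgrid[v0:v1,u0:u1];return (w*u).sum()/w.sum(),(w*v).sum()/w.sum(),w.sum()
if __name__=="__main__":
    t=cv2.imread("pics/top0.png");s=cv2.imread("pics/side0.png")
    a=cen(t,(376,244,388,256),"red",30);b=cen(s,(343,166,357,178),"red",30)
    print("rider px",a,b);pt=onz("top",a[:2],.0545);ps=onz("side",b[:2],.0545);print("rider",pt,ang(pt),ps,ang(ps))
    print(s[160:180,335:362,:].min(2)[:, :])
    print(t[246:262,380:402,:].min(2))
    print("dial centre in side", proj("side",[*D,.054]),"top",proj("top",[*D,.054]))
    crop("pics/side0.png",325,140,50,45,14,"pics/s_dial.png");crop("pics/top0.png",376,230,36,36,16,"pics/t_dial.png")
E
python3 dial.py
```

```text
rider px (np.float64(380.90024038461536), np.float64(250.0721153846154), np.float64(832.0)) (np.float64(348.88470066518846), np.float64(171.920177383592), np.float64(451.0))
rider [ 0.41311392 -0.20067574  0.0545    ] (np.float64(1.347888663863889), np.float64(0.0472214211673179)) [ 0.41299461 -0.2085072   0.0545    ] (np.float64(1.3134955924321572), np.float64(0.039531293327928416))
[[225 225 225 224 225 224 224 223 216 197 157 104  64  52  53  55  62  77
   97 107 121 160 196 205 200 190 179]
 [224 225 225 226 226 221 213 200 180 151 119  80  58  55  54  54  55  58
   64  72  97 143 185 209 218 221 218]
 [226 228 229 229 224 205 173 149 122  99  80  61  54  52  54  55  54  52
   55  57  71 105 141 175 208 224 228]
 [225 228 231 228 214 170 122  94  79  68  64  59  57  55  55  53  54  52
   52  54  57  71  93 125 164 205 225]
 [222 224 227 221 186 129  85  69  63  61  61  60  58  57  55  55  53  54
   53  55  55  60  65  81 113 161 211]
 [220 220 222 213 162 101  71  61  59  61  63  61  61  58  57  56  54  55
   53  55  57  59  60  63  78 120 184]
 [223 222 224 214 158  95  68  62  
[... 2416 characters left out ...]
83 110 140 141 106  73  61  67  60  49  42
   42  46  46  43]
 [219 216 204 194 193 180 147 128 141 158 141 100  61  44  45  42  41  43
   45  46  45  62]
 [215 207 199 199 210 207 188 172 170 155 122  78  50  46  46  44  44  44
   45  49  70 100]
 [191 187 187 197 210 209 200 197 184 159 118  89  68  57  50  55  54  59
   70  87 114 153]
 [155 154 162 171 183 193 198 209 202 183 159 142 121  97  92  93  99 108
  119 144 168 196]
 [134 131 139 149 166 187 205 215 215 201 195 192 174 151 149 156 163 168
  177 196 210 219]
 [132 129 131 141 160 191 214 218 214 206 209 215 208 189 189 205 209 214
  215 218 221 221]]
dial centre in side [349.38293282 166.52913953] top [394.29511679 248.30915681]
```

```bash
sleep 1
```

```text
(no output)
```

View pics/s_dial.png

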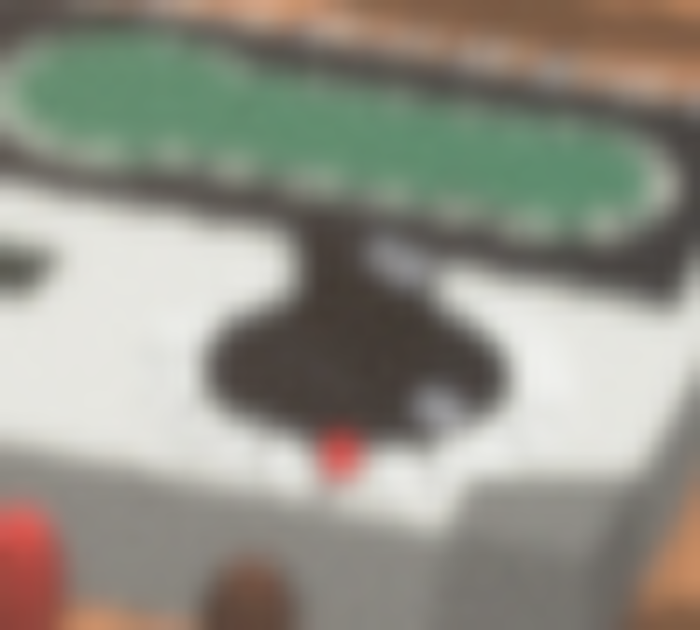

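View pics/t_dial.png

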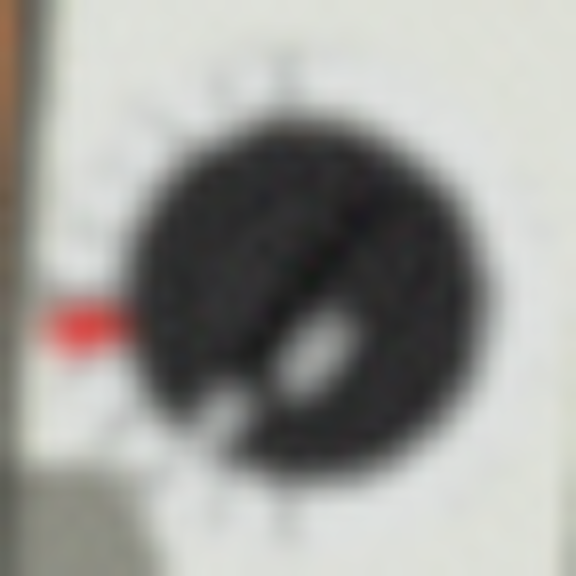

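```bash
python3 - <<'E'
from dial import *
for n,uv,z in(("top",(389.4,255.2),.0555),("side",(355.9,168.8),.0555),("top",(395.2,251.5),.0905),("side",(353.4,158.4),.0905)):
    p=onz(n,uv,z);print(n,uv,p,ang(p))
print(tri((355.9,168.8),(389.4,255.2)),tri((353.4,158.4),(395.2,251.5)),tri((348.88,171.92),(380.9,250.07)))
# check plate corner in side
def side(p): return proj("side",p)
for x,y in((118,2),(118,-116),(-118,2),(-118,-116)):
    c=np.array([.4663,-.316])+ex*x/1000+ey*y/1000;print(x,y,side([*c,.051]),proj("top",[*c,.051]))
E
python3 - <<'E'
import sys;sys.path.insert(0,'.')
import os;os.chdir('.')
from h import *
crop("pics/side0.png",295,130,95,60,8,"pics/s_pl.png")
E
```

```text
top (389.4, 255.2) [ 0.39616178 -0.23030661  0.0555    ] (np.float64(0.5439012092315927), np.float64(0.029765785072867434))
side (355.9, 168.8) [ 0.39395056 -0.23625346  0.0555    ] (np.float64(0.3292500622848416), np.float64(0.0288482007282366))
top (395.2, 251.5) [ 0.41135645 -0.24117922  0.0905    ] (np.float64(0.5211769763669751), np.float64(0.011086356040106033))
side (353.4, 158.4) [ 0.40783084 -0.2464823   0.0905    ] (np.float64(0.0002456129330576917), np.float64(0.012795313062568793))
(array([ 0.39458819, -0.23004545,  0.05868475]), np.float64(0.0036426634389083983)) (array([ 0.40918108, -0.24125069,  0.09284998]), np.float64(0.004746454921633085)) (array([ 0.41230792, -0.19988208,  0.05941825]), np.float64(0.0021635069831919826))
118 2 [312.36947932 151.26844108] [416.04503669 202.28373542]
118 -116 [322.76332051 138.2334397 ] [449.77528436 205.30931522]
-118 2 [372.20793679 162.66371044] [410.76347239 269.38735589]
-118 -116 [380.35881642 148.59473108] [444.70771329 272.57408245]
```

View pics/s_pl.png

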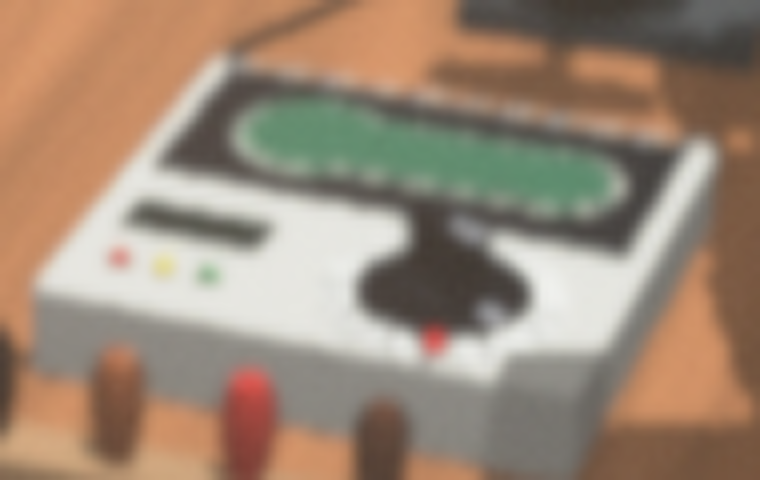

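```bash
cat > mv.py <<'E'
from h import *
from scipy.spatial.transform import Rotation as Ro
def rel(xyz,yaw=None):
    o=ctrl.get_obs();R=Ro.from_euler("xyz",o["eef_rot"]).as_matrix()
    d=R.T@(np.array(xyz)-o["ee_pos"]);print("t",round(o["time_s"],2),"pos",o["ee_pos"].round(4),"rot deg",np.degrees(o["eef_rot"]).round(2),"w",o["grip_width"].round(4),"F",o["force"].round(2))
    print("shift tool mm",(d*1000).round(1))
    if yaw is not None:
        T=(Ro.from_euler("z",yaw,degrees=True)*Ro.from_euler("x",180,degrees=True))
        print("turn tool deg",np.degrees((Ro.from_matrix(R).inv()*T).as_rotvec()).round(2), "shift if turn first",((T.as_matrix().T@(np.array(xyz)-o["ee_pos"]))*1000).round(1))
E
python3 -c "
from mv import *
rel([.4206,-.2475,.15],56)"
```

```text
Traceback (most recent call last):
  File "mv.py", line 5, in rel
    d=R.T@(np.array(xyz)-o["ee_pos"]);print("t",round(o["time_s"],2),"pos",o["ee_pos"].round(4),"rot deg",np.degrees(o["eef_rot"]).round(2),"w",o["grip_width"].round(4),"F",o["force"].round(2))
                                                                                                                                                ^^^^^^^^^^^^^^^^^^^^^
AttributeError: 'float' object has no attribute 'round'
```

```bash
sed -i 's/o\["grip_width"\].round(4)/round(o["grip_width"],4)/' mv.py
python3 -c "
from mv import *
rel([.4206,-.2475,.15],56)"
```

```text
t 0.1 pos [ 0.2395 -0.4949  0.222 ] rot deg [-1.800e+02  6.000e-02 -6.418e+01] w 0.0942 F [0.22 0.17 0.35]
shift tool mm [-143.7 -270.7   72.1]
turn tool deg [-6.0000e-02  3.0000e-02 -1.2018e+02] shift if turn first [306.3  11.8  72. ]
```

Request:
{"fn": "drive_tool", "kwargs": {"increments": [[[0,0,0],[-24,-45,0],1],[[0,0,0],[-24,-45,0],1],[[0,0,0],[-24,-45,0],1],[[0,0,0],[-24,-45,0],1],[[0,0,0],[-24,-45,0],1],[[0,0,0],[-24,-45.5,0],1],[[0,0,-10],[0,0,6],1],[[0,0,-10],[0,0,6],1],[[0,0,-10],[0,0,6],1],[[0,0,-10],[0,0,6],1],[[0,0,-10],[0,0,6],1],[[0,0,-10],[0,0,6],1],[[0,0,-10],[0,0,6],1],[[0,0,-10],[0,0,6],1],[[0,0,-10],[0,0,6],1],[[0,0,-10],[0,0,6],1],[[0,0,-10],[0,0,6],1],[[0,0,-10],[0,0,6],1],[[0,0,0],[0,0,0],1]]}}

```text
time_s: 2.48
ee_pos: [0.4201, -0.2474, 0.1499]
eef_rot: [-3.14, -0.0, 0.973]
force: [0.0, 0.1, -0.1]
grip_width: 0.094
```

```bash
python3 -c "
from mv import *
rel([.4206,-.2475,.081],56)
for n in('side','top'):
    cv2.imwrite(f'pics/{n}1.png',ctrl.camera(n)[:,:,::-1])
crop('pics/top1.png',350,180,110,110,5,'pics/t1.png');crop('pics/side1.png',290,80,110,110,5,'pics/s1.png')
"
```

```text
t 2.48 pos [ 0.4201 -0.2474  0.1499] rot deg [-179.93   -0.     55.77] w 0.094 F [ 0.02  0.1  -0.09]
shift tool mm [ 0.2  0.6 68.9]
turn tool deg [-0.07 -0.   -0.23] shift if turn first [ 0.2  0.5 68.9]
```

View pics/t1.png

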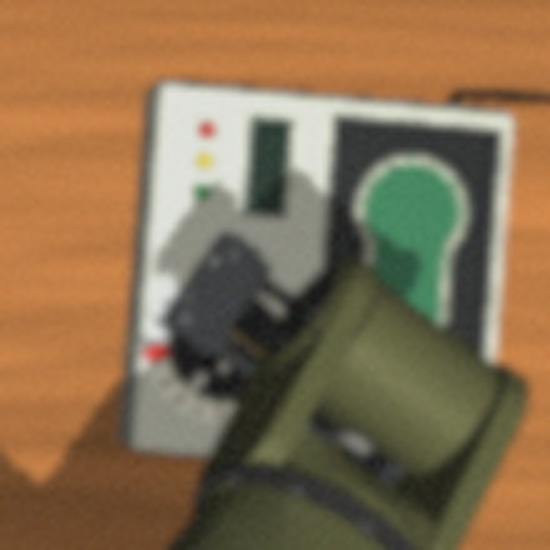

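View pics/s1.png

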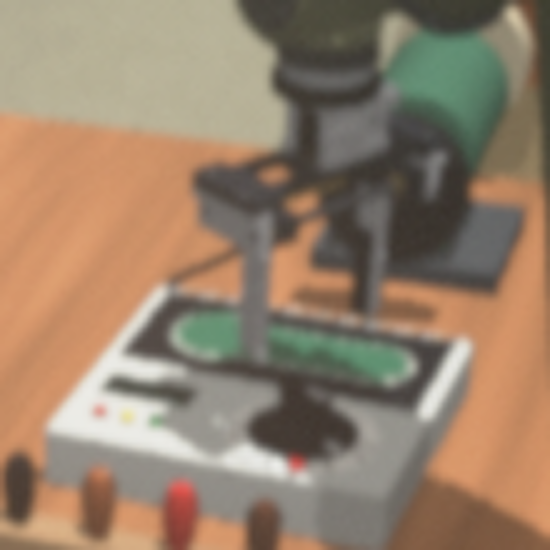

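```bash
python3 -c "
from mv import *
c=np.array([.4201,-.2474]);y=np.radians(55.77);t=np.array([np.cos(y),np.sin(y)])
for s in(-.0595,-.047,0,.047,.0595): print(s,(proj('side',[*(c+s*t),.133])-[290,80])*5)
"; python3 - <<'E'
import os;os.chdir('.')
from h import *
crop('pics/side1.png',330,110,45,45,14,'pics/s1b.png')
E
```

```text
-0.0595 [365.62940244 312.69628122]
-0.047 [352.8697024  317.62325781]
0 [304.15604503 336.43334335]
0.047 [254.24533457 355.70565391]
0.0595 [240.7640622  360.91125538]
```

View pics/s1b.png

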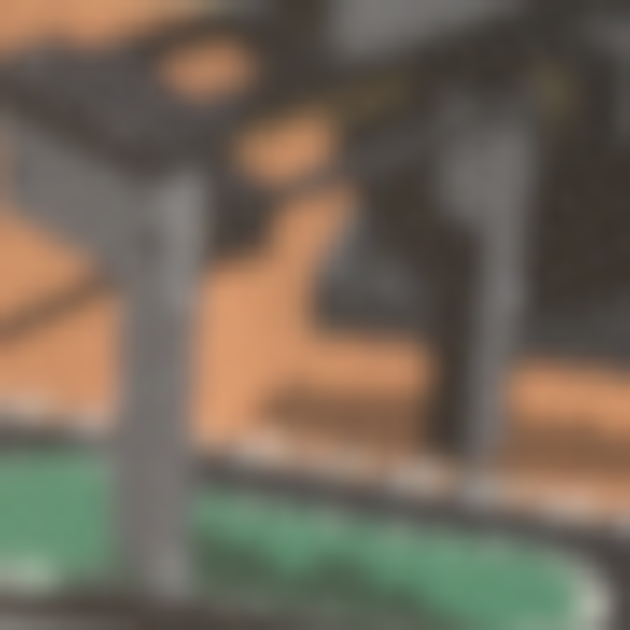

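Request:
{"fn": "drive_tool", "kwargs": {"increments": [[[0,0,0],[0,0.5,14],1],[[0,0,0],[0,0,14],1],[[0,0,0],[0,0,14],1],[[0,0,0],[0,0,14],1],[[0,0,0],[0,0,12],1],[[0,0,0],[0,0,0],0.3],[[0,0,0],[0,0,0],0.3],[[0,0,0],[0,0,0],0.3],[[0,0,0],[0,0,0],0.3],[[0,0,0],[0,0,0],0.3]], "squeeze": 6}}

```text
time_s: 3.82
ee_pos: [0.4208, -0.2479, 0.0826]
eef_rot: [3.141, -0.0, 0.974]
force: [0.2, -0.2, -0.4]
grip_width: 0.0475
```

```bash
python3 -c "
from mv import *
rel([.4206,-.2475,.081],56)
for n in('side','top'):
    cv2.imwrite(f'pics/{n}2.png',ctrl.camera(n)[:,:,::-1])
crop('pics/top2.png',370,220,55,55,10,'pics/t2.png');crop('pics/side2.png',325,125,50,50,11,'pics/s2.png')
"
```

```text
t 3.83 pos [ 0.4208 -0.2479  0.0826] rot deg [179.98  -0.    55.83] w 0.0475 F [ 0.16 -0.15 -0.36]
shift tool mm [ 0.2 -0.4  1.6]
turn tool deg [ 0.02 -0.   -0.17] shift if turn first [ 0.2 -0.4  1.6]
```

View pics/t2.png

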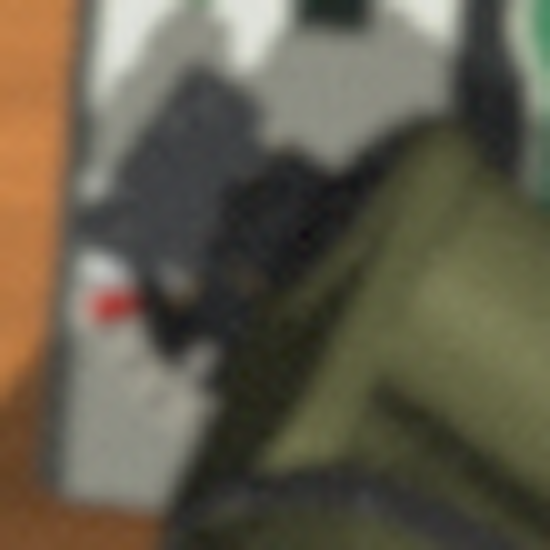

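View pics/s2.png

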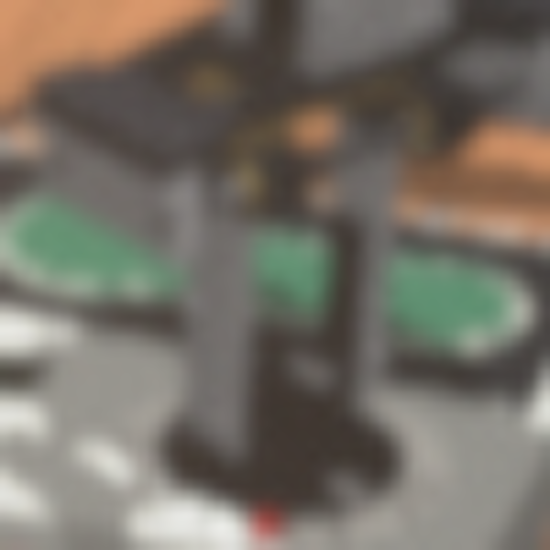

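Request:
{"fn": "drive_tool", "kwargs": {"increments": [[[0,0,0],[0,0,1],0.1],[[0,0,0],[0,0,0],0],[[0,0,0],[0,0,0],0],[[0,0,0],[0,0,0],0],[[0,0,0],[0,0,0],0],[[0,0,0],[0,0,0],0],[[0,0,0],[0,0,0],0]], "squeeze": 8}}

```text
time_s: 4.8
ee_pos: [0.4201, -0.249, 0.0814]
eef_rot: [3.142, 0.002, 0.974]
force: [-7.0, -9.8, -0.8]
grip_width: 0.0138
```

```bash
python3 -c "
from mv import *
rel([.4206,-.2475,.081],56);print(ctrl.get_obs()['moment'])
"
```

```text
t 4.8 pos [ 0.4201 -0.249   0.0814] rot deg [1.800e+02 1.300e-01 5.582e+01] w 0.0138 F [-6.98 -9.78 -0.77]
shift tool mm [ 1.6 -0.4  0.4]
turn tool deg [-0.    0.13 -0.18] shift if turn first [ 1.6 -0.4  0.4]
[-1.95144965  1.2062157  -0.03466592]
```

Request:
{"fn": "drive_tool", "kwargs": {"increments": [[[0,0,0],[-1.5,0,0],0],[[0,0,0],[0,0,0],0]]}}

```text
time_s: 5.05
ee_pos: [0.4199, -0.2492, 0.0814]
eef_rot: [3.142, 0.0, 0.974]
force: [0.7, -2.3, -1.3]
grip_width: 0.0141
```

Request:
{"fn": "drive_tool", "kwargs": {"increments": [[[0,0,5],[0,0,0],0],[[0,0,5],[0,0,0],0],[[0,0,5],[0,0,0],0],[[0,0,5],[0,0,0],0],[[0,0,5],[0,0,0],0],[[0,0,5],[0,0,0],0],[[0,0,5],[0,0,0],0],[[0,0,5],[0,0,0],0],[[0,0,5],[0,0,0],0],[[0,0,0],[0,0,0],0]], "squeeze": 12}}

```text
time_s: 6.3
ee_pos: [0.4203, -0.249, 0.0814]
eef_rot: [3.142, -0.001, 0.19]
force: [3.6, 0.7, -3.0]
grip_width: 0.0139
```

```bash
python3 -c "
from mv import *
rel([.4206,-.2475,.081],11)
for n in('side','top'):
    cv2.imwrite(f'pics/{n}3.png',ctrl.camera(n)[:,:,::-1])
crop('pics/top3.png',370,220,55,55,10,'pics/t3.png');crop('pics/side3.png',325,125,50,50,11,'pics/s3.png')
"
```

```text
t 6.3 pos [ 0.4203 -0.249   0.0814] rot deg [ 1.800e+02 -4.000e-02  1.086e+01] w 0.0139 F [ 3.62  0.68 -2.96]
shift tool mm [ 0.6 -1.4  0.4]
turn tool deg [ 0.   -0.04 -0.14] shift if turn first [ 0.6 -1.4  0.4]
```

View pics/t3.png

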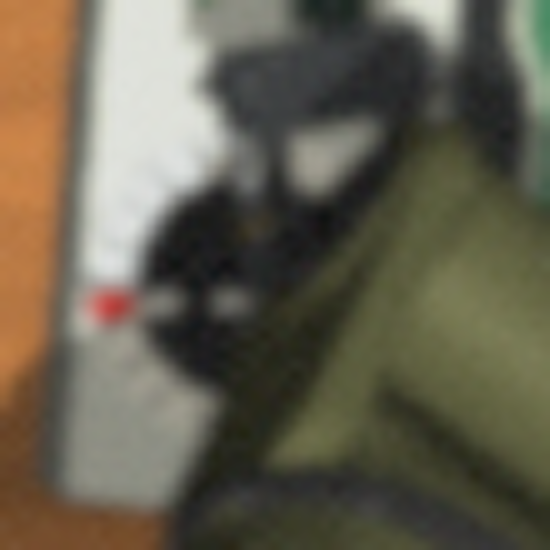

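View pics/s3.png

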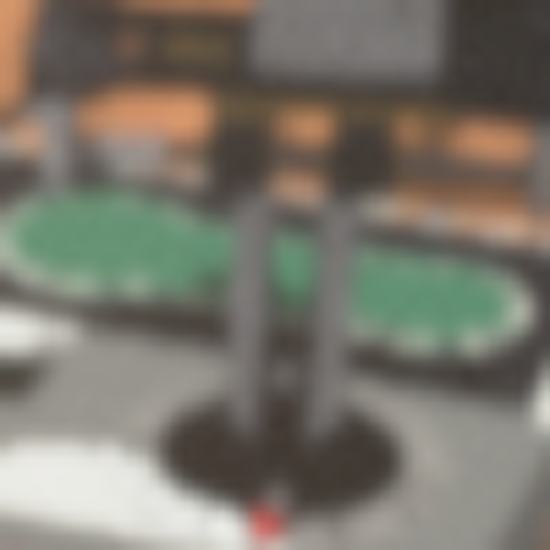

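```bash
python3 - <<'E'
from dial import *
t=cv2.imread("pics/top3.png");s=cv2.imread("pics/side3.png")
t0=cv2.imread("pics/top0.png");s0=cv2.imread("pics/side0.png")
a=cen(t,(376,244,386,256),"red",30);b=cen(s,(343,166,357,178),"red",30);print(a,b)
print(t[244:256,378:398].min(2));print(s[160:178,340:358].min(2))
for d in((.4206,-.2475,.054),(.4209,-.2479,.054)):
  for z in(.054,): print(proj("top",d),proj("side",d))
for th in(1.2,1.3,1.4):
  e=lambda r,z:np.array([*(D+r*(-np.cos(th)*ex+np.sin(th)*ey)),z])
  print(th,[proj(n,e(r,z)).round(2) for n in("top","side") for r,z in((.03,.0555),(.047,.0545))])
crop('pics/top3.png',374,238,28,22,28,'pics/t3b.png');crop('pics/side3.png',335,155,28,22,28,'pics/s3b.png')
E
```

```text
(np.float64(380.56027164685906), np.float64(250.09677419354838), np.float64(589.0)) (np.float64(348.74226804123714), np.float64(172.17182130584192), np.float64(291.0))
[[168 204 207 204 203 180 130  72  43  29  29  21  28  27  24  31  35  45
   42  32]
 [173 209 217 215 201 166 108  51  30  26  26  27  31  31  30  28  39  40
   39  36]
 [171 205 218 218 202 157  95  44  29  17  25  33  26  28  17  25  38  37
   35  33]
 [156 183 199 198 182 140  83  40  32  33  30  28  31  19  33  29  36  39
   34  37]
 [144 154 154 151 142 117  78  62  62  54  34  21  31  44  50  52  48  43
   34  33]
 [138 127 105  96  96  95  93  95  98  79  56  34  39  66  82  86  70  53
   40  32]
 [137 114  80  61  71  92 105 111 108  89  59  36  43  71  93  92  77  56
   37  32]
 [154 130  90  73  86  96  99  93  85  68  42  31  36  57  71  68  60  48
   31  35]
 [161 147 116 106 114 109  85  62  49  39  34  22  27  35  32  43  40  37
   35  31]
 [150 143 132 131 136 124  94  57  37  31  26  23  32  28  28  35  38  33
   23  31]
 [126 134 137 139 141 132 107  74  49  32  30  26  29  30  34  28  24  27
   32  2
[... 1166 characters left out ...]
11 186 161 161 165 156 151 148 145 139 139 145]
 [156 160 165 168 175 186 188 178 172 186 190 173 154 145 142 139 139 141]
 [140 140 143 145 149 154 157 157 161 175 182 171 149 136 136 138 138 140]
 [137 135 137 137 137 138 140 141 145 151 154 148 134 127 126 130 132 132]]
[394.35259289 248.31082269] [349.39602737 166.5029194 ]
[394.46895052 248.22821058] [349.34166794 166.43745655]
1.2 [array([386.14, 250.69]), array([381.39, 252.01]), array([349.98, 170.37]), array([350.29, 173.04])]
1.3 [array([385.93, 249.85]), array([381.07, 250.7 ]), array([349.14, 170.34]), array([348.97, 172.99])]
1.4 [array([385.81, 249.  ]), array([380.88, 249.37]), array([348.3 , 170.27]), array([347.65, 172.88])]
```

View pics/t3b.png

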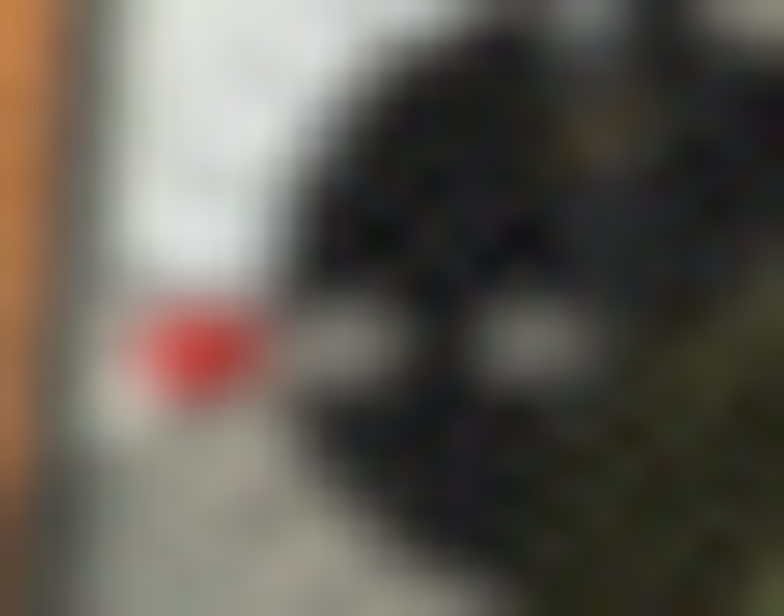

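View pics/s3b.png

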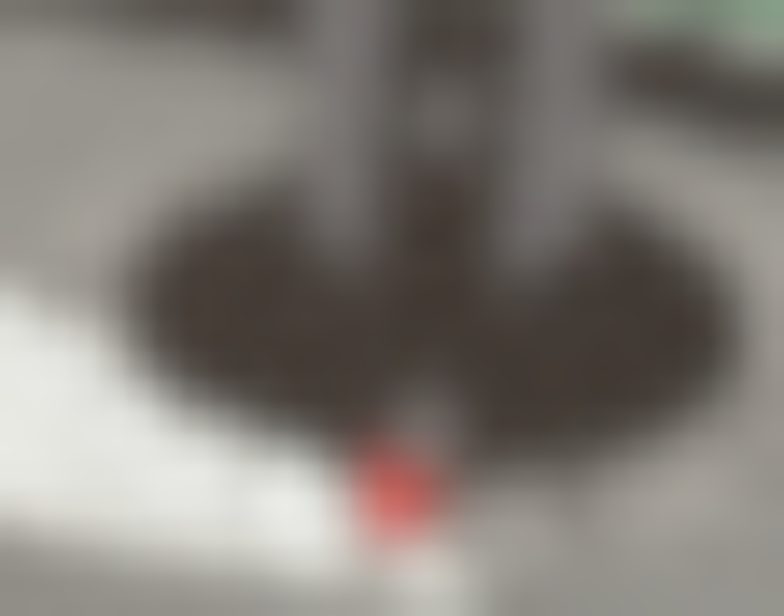

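Request:
{"fn": "drive_tool", "kwargs": {"increments": [[[0,0,1.5],[0,0,0],0],[[0,0,1.5],[0,0,0],0],[[0,0,0],[0,0,0],0]]}}

```text
time_s: 6.78
ee_pos: [0.4203, -0.249, 0.0814]
eef_rot: [3.142, -0.001, 0.138]
force: [4.8, 1.0, -4.2]
grip_width: 0.0141
```

```bash
cat > chk.py <<'E'
from dial import *
import sys
k=sys.argv[1]
from mv import rel
rel([.4206,-.2497,.15],8)
T=[];S_=[]
for i in range(3): T.append(ctrl.camera("top")[:,:,::-1]);S_.append(ctrl.camera("side")[:,:,::-1])
t=np.mean(T,0).astype(np.uint8);s=np.mean(S_,0).astype(np.uint8)
cv2.imwrite(f"pics/top{k}.png",t);cv2.imwrite(f"pics/side{k}.png",s)
print(cen(t,(376,244,386,256),"red",30)[:2],cen(s,(343,166,357,178),"red",30)[:2])
print(t[246:255,382:390].min(2));print(s[166:173,344:355].min(2))
crop(f'pics/top{k}.png',374,238,28,22,28,f'pics/t{k}b.png');crop(f'pics/side{k}.png',335,155,28,22,28,f'pics/s{k}b.png')
E
python3 chk.py 4
```

```text
t 6.78 pos [ 0.4203 -0.249   0.0814] rot deg [ 1.8e+02 -4.0e-02  7.9e+00] w 0.0141 F [ 4.82  0.98 -4.16]
shift tool mm [  0.3   0.8 -68.6]
turn tool deg [ 0.   -0.04 -0.1 ] shift if turn first [  0.2   0.8 -68.6]
(np.float64(380.5061295971979), np.float64(250.09106830122593)) (np.float64(348.7517730496454), np.float64(172.2127659574468))
[[200 158  94  44  25  27  23  27]
 [182 140  86  50  43  41  30  24]
 [141 120  90  77  72  62  42  26]
 [100 103 106 105 100  79  51  32]
 [ 69  93 108 109 100  79  51  33]
 [ 82  90  85  78  70  55  38  27]
 [112 105  79  52  36  33  29  26]
 [136 123  92  59  32  26  29  25]
 [142 132 106  74  43  32  27  24]]
[[ 53  54  54  55  52  53  53  53  55  57  54]
 [ 53  53  54  53  55  57  55  53  52  54  52]
 [ 58  55  54  55  64  72  66  57  52  53  52]
 [ 81  68  60  61  80  96  84  63  54  53  52]
 [132 114  91  77  92 109  93  68  60  61  62]
 [190 179 147 109  98 102  91  79  81  85  87]
 [222 222 196 149 108  93  93 103 114 119 118]]
```

View pics/t4b.png

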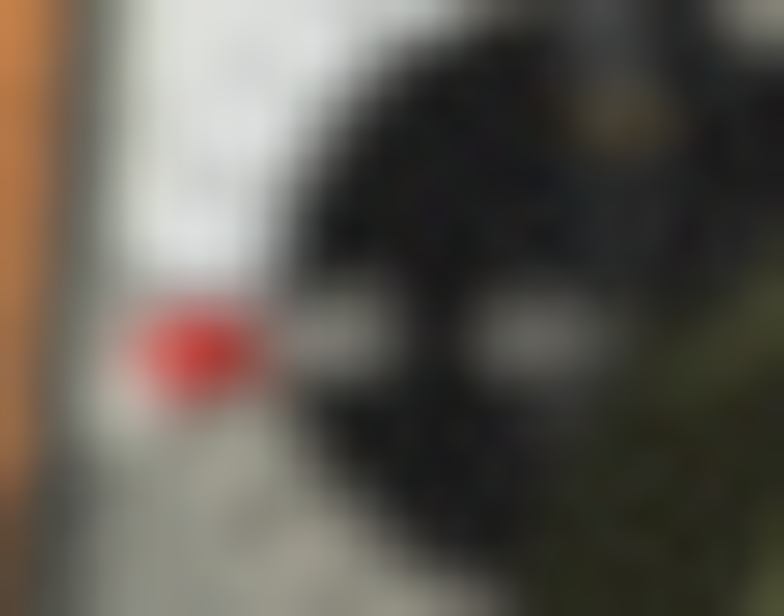

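View pics/s4b.png

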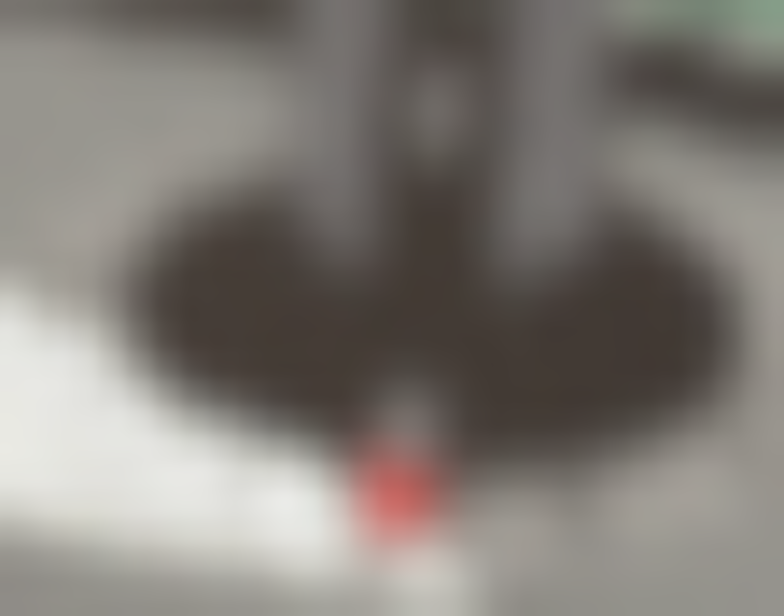

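Request:
{"fn": "drive_tool", "kwargs": {"increments": [[[0,0,0],[0,0,0],1],[[0,0,0],[0,0,0],1],[[0,0,0],[0,0,0],1],[[0,0,0],[0,0,0],1],[[0,0,0],[0,0,-20],1],[[0,0,0],[0,0,-30],1],[[0,0,0],[0,0,-40],1],[[0,0,0],[0,0,-40],1],[[0,0,0],[0,0,-40],1],[[0,0,0],[0,0,0],1]], "squeeze": 12}}

```text
time_s: 8.32
ee_pos: [0.4206, -0.2496, 0.2541]
eef_rot: [3.138, -0.004, 0.137]
force: [-0.3, 0.3, -0.6]
grip_width: 0.094
```

```bash
python3 chk.py 5
```

```text
t 8.32 pos [ 0.4206 -0.2496  0.2541] rot deg [179.8   -0.21   7.83] w 0.094 F [-0.28  0.29 -0.63]
shift tool mm [ -0.4  -0.3 104.1]
turn tool deg [ 0.2  -0.21 -0.17] shift if turn first [-0.000e+00  1.000e-01  1.041e+02]
(np.float64(380.7899761336516), np.float64(250.21002386634845)) (np.float64(348.93438320209975), np.float64(172.19160104986878))
[[202 160  98  53  46  41  35  31]
 [182 145  97  66  57  46  33  24]
 [144 132 113 101  88  66  45  25]
 [110 132 139 129 111  86  54  32]
 [ 93 126 137 126 106  79  53  29]
 [ 96 105 100  85  72  55  40  28]
 [119 109  82  53  36  35  27  26]
 [136 126  93  56  29  28  25  23]
 [143 132 107  74  45  33  27  30]]
[[ 55  56  54  54  53  54  52  53  52  54  53]
 [ 57  56  55  54  55  58  56  53  53  53  53]
 [ 64  60  57  58  67  76  68  57  53  53  54]
 [ 84  72  64  67  91 109  92  65  55  53  54]
 [132 115  94  87 115 138 112  74  60  61  63]
 [189 178 146 115 121 137 114  86  83  84  86]
 [221 220 194 149 118 115 111 114 119 120 117]]
```

View pics/t5b.png

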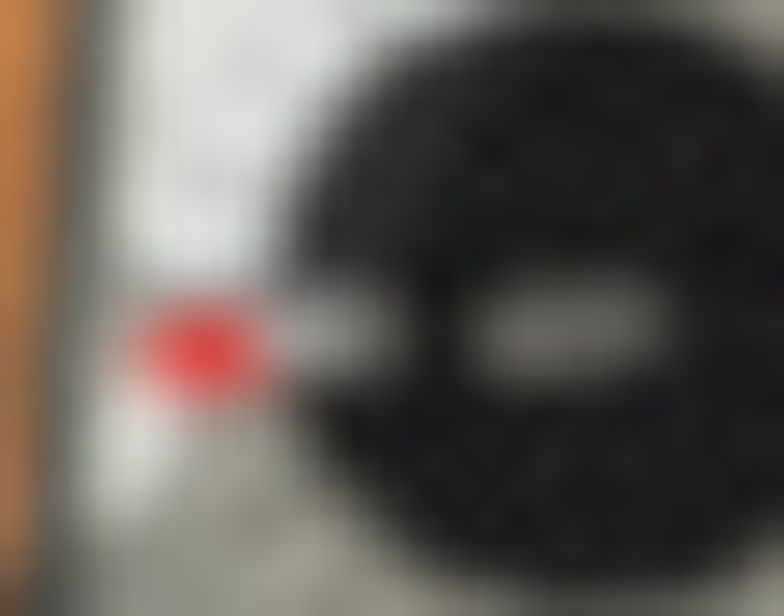

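View pics/s5b.png

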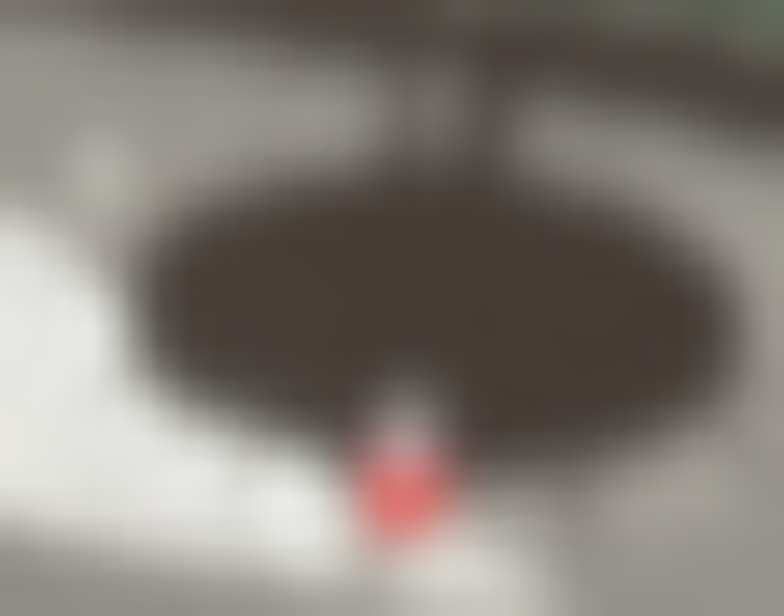

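View pics/top5.png

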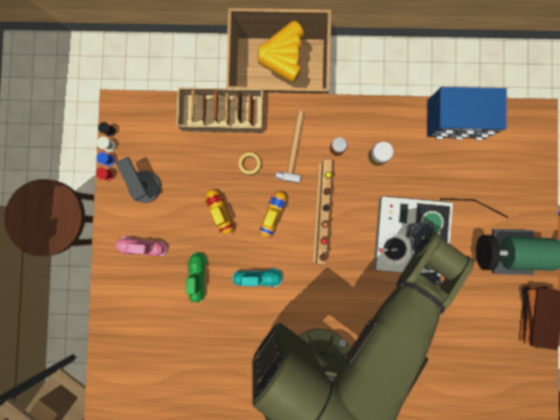

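```bash
cat > san.py <<'E'
from h import *
im=cv2.imread("pics/top5.png");hsv=cv2.cvtColor(im,cv2.COLOR_BGR2HSV);H,S,V=[hsv[...,i].astype(int) for i in range(3)]
print(im[200:240:3,262:290:2].tolist()[6])
from m1 import big
m=(H>24)&(H<36)&(S>120)&(V>190)
c=big(m,(255,190,292,240));w=np.array([onz("top",q,.118)[:2] for q in c]).astype(np.float32);print("block",cv2.minAreaRect(w),len(c))
y=big((((H>15)&(H<36))|((H>105)&(H<130)))&(S>120)&(V>90),(258,185,292,240))
o=np.zeros(im.shape[:2],np.uint8);cv2.drawContours(o,[c[:,None]],-1,255,-1);v,u=np.nonzero(o)
P=np.array([onz("top",q,.118)[:2] for q in zip(u,v)]);mu=P.mean(0);e,vec=np.linalg.eigh(np.cov((P-mu).T));print("pca",mu,np.sqrt(12*e),np.degrees(np.arctan2(vec[1,1],vec[0,1])))
w=np.array([onz("top",q,.035)[:2] for q in y]).astype(np.float32);print("body",cv2.minAreaRect(w))
# side: block top
s=cv2.imread("pics/side5.png");hs=cv2.cvtColor(s,cv2.COLOR_BGR2HSV)
crop("pics/side5.png",250,200,70,60,10,"pics/s_b.png");crop("pics/top5.png",250,185,50,60,10,"pics/t_b.png")
# rack
for z in(.1,.15):
  print(z,[onz("top",p,z)[:2].round(4) for p in((328.5,175),(323.5,257))])
E
python3 san.py | grep -v -e green -e pale
```

```text
[[69, 126, 192], [47, 134, 186], [60, 201, 221], [69, 216, 224], [67, 215, 224], [62, 211, 224], [40, 164, 202], [19, 92, 129], [32, 78, 113], [54, 94, 144], [77, 137, 208], [78, 139, 214], [77, 139, 214], [77, 139, 214]]
plate ((0.46284857392311096, -0.3739679455757141), (0.10731177031993866, 0.22457443177700043), 86.26744079589844)
dial disc ((0.42169153690338135, -0.2479889690876007), (0.069919653236866, 0.06612776219844818), 0.9889667630195618) ((0.4208926558494568, -0.24791570007801056), 0.036141153424978256)
rider px 381.0 250.0 3 [ 0.4133524  -0.20113074  0.054     ]
block ((0.5123603940010071, 0.19037669897079468), (0.024921484291553497, 0.05054920166730881), 71.07707214355469) 36
pca [0.51216126 0.19021167] [0.02429329 0.04960456] 158.8974415020026
body ((0.5179383158683777, 0.18639421463012695), (0.0557158887386322, 0.08602485060691833), 72.23882293701172)
0.1 [array([ 0.6663, -0.0075]), array([0.3861, 0.003 ])]
0.15 [array([ 0.6596, -0.0028]), array([0.3895, 0.0073])]
```

```bash
sleep 1
```

```text
(no output)
```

View pics/t_b.png

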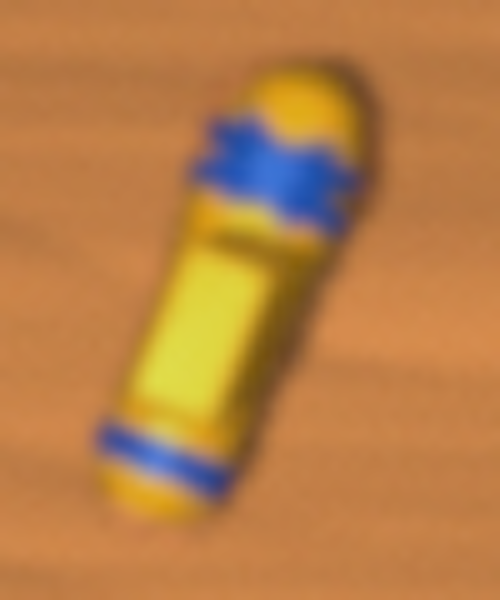

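View pics/s_b.png

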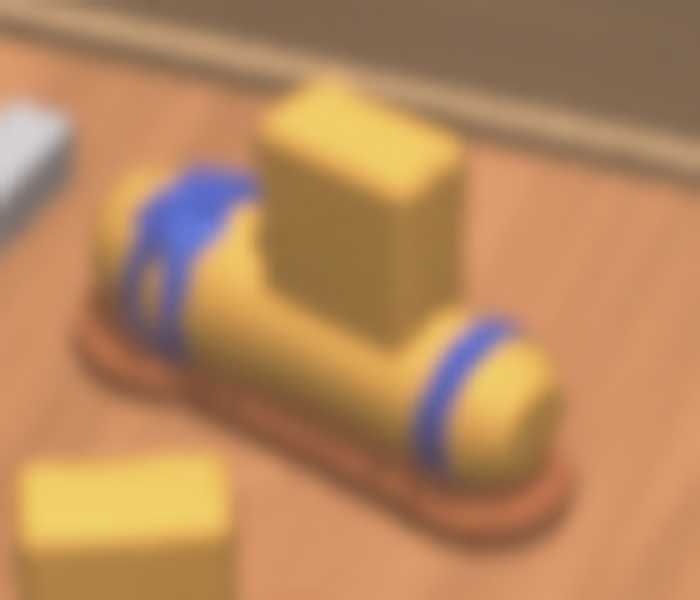

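```bash
python3 - <<'E'
from h import *
c=[(185,245),(275,265),(213,420),(135,400)]
W=np.array([onz("top",(250+a/10-.5,185+b/10-.5),.118)[:2] for a,b in c]);print(W.mean(0))
for i,j in((3,0),(2,1)): d=W[j]-W[i];print(np.degrees(np.arctan2(d[1],d[0])),np.linalg.norm(d))
for i,j in((0,1),(3,2)): d=W[j]-W[i];print(np.degrees(np.arctan2(d[1],d[0])),np.linalg.norm(d))
cs=[(320,80),(463,150),(400,195),(262,130)]
Ws=np.array([onz("side",(250+a/10-.5,200+b/10-.5),.118)[:2] for a,b in cs]);print(Ws.mean(0))
for i,j in((1,0),(2,3)): d=Ws[j]-Ws[i];print(np.degrees(np.arctan2(d[1],d[0])),np.linalg.norm(d))
print(tri((285.6,213.4),(269.7,217.75)))
# rack in top: base-left edge, handle tops
for p,z in(((318.3,163),.1),((331.5,160),.1),((315,262),.1),((326,264),.1),((329,175),.15),((323.5,257),.15)): print(p,onz("top",p,z)[:2].round(4))
E
```

```text
[0.51397238 0.18884517]
-16.205551845098253 0.054986228881439704
-20.17373544499601 0.05632594162054281
-100.97833619152098 0.031179211064672058
-102.75757387395463 0.02720088586181183
[0.51153137 0.18997869]
-21.532434644101006 0.056462381162400446
-19.84951136682525 0.05291785607780103
(array([0.513032  , 0.18860042, 0.11651022]), np.float64(0.0020203818222998744))
(318.3, 163) [0.7068 0.0284]
(331.5, 160) [ 0.7182 -0.0165]
(315, 262) [0.3684 0.0314]
(326, 264) [ 0.3627 -0.006 ]
(329, 175) [ 0.6596 -0.0045]
(323.5, 257) [0.3895 0.0073]
```

```bash
python3 -c "
from mv import *
rel([.513,.187,.19],70)"
```

```text
t 8.62 pos [ 0.4197 -0.2489  0.2504] rot deg [-1.7993e+02  8.0000e-02  7.8300e+00] w 0.0943 F [0.8  0.56 0.12]
shift tool mm [ 151.9 -419.1   60.7]
turn tool deg [-1.100e-01  3.000e-02 -6.217e+01] shift if turn first [441.6 -61.4  60.4]
```

Request:
{"fn": "drive_tool", "kwargs": {"increments": [[[0,0,0],[15,-42,0],1],[[0,0,0],[15,-42,0],1],[[0,0,0],[15,-42,0],1],[[0,0,0],[15,-42,0],1],[[0,0,0],[15,-42,0],1],[[0,0,0],[15,-42,0],1],[[0,0,0],[15,-42,0],1],[[0,0,0],[15,-42,0],1],[[0,0,0],[15,-42,0],1],[[0,0,0],[17,-41,0],1],[[0,0,-9],[0,0,6],1],[[0,0,-9],[0,0,9],1],[[0,0,-9],[0,0,9],1],[[0,0,-9],[0,0,9],1],[[0,0,-9],[0,0,9],1],[[0,0,-9],[0,0,9],1],[[0,0,-8.2],[0,0,9],1],[[0,0,0],[0,0,0],1]]}}

```text
time_s: 10.88
ee_pos: [0.513, 0.1866, 0.1903]
eef_rot: [-3.14, 0.001, 1.221]
force: [0.8, 0.1, 0.8]
grip_width: 0.0939
```

```bash
python3 -c "
from mv import *
rel([.513,.187,.15],70)
for n in('side','top'):
    cv2.imwrite(f'pics/{n}6.png',ctrl.camera(n)[:,:,::-1])
crop('pics/top6.png',235,165,80,80,7,'pics/t6.png');crop('pics/side6.png',230,170,80,80,7,'pics/s6.png')
o=ctrl.get_obs();y=o['eef_rot'][2];t=np.array([np.cos(y),np.sin(y)]);c=o['ee_pos']
for n,off in(('side',(230,170)),('top',(235,165))):
  print(n,[((proj(n,[*(c[:2]+s*t),c[2]-.017])-off+.5)*7).round(0) for s in(-.047,.047)],[((proj(n,[*(c[:2]+s*t),.118])-off+.5)*7).round(0) for s in(-.017,.017)])
"
```

```text
t 10.88 pos [0.513  0.1866 0.1903] rot deg [-1.799e+02  7.000e-02  6.998e+01] w 0.0939 F [0.77 0.06 0.84]
shift tool mm [ 0.5 -0.1 40.3]
turn tool deg [-0.1   0.07 -0.03] shift if turn first [ 0.4 -0.2 40.3]
side [array([460., 144.]), array([316., 241.])] [array([416., 284.]), array([365., 320.])]
top [array([339., 409.]), array([151., 333.])] [array([284., 387.]), array([218., 361.])]
```

View pics/t6.png

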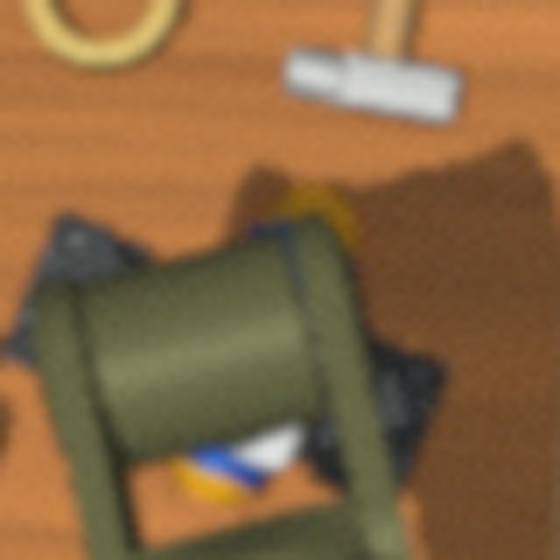

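View pics/s6.png

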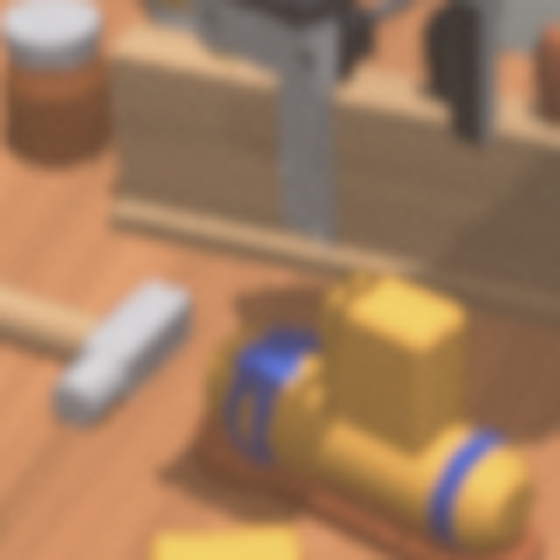

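Request:
{"fn": "drive_tool", "kwargs": {"increments": [[[0,0,0],[1.2,0.5,15],1],[[0,0,0],[0,0,20],1],[[0,0,0],[0,0,20],1],[[0,0,0],[0,0,20],1],[[0,0,0],[0,0,15],1],[[0,0,0],[0,0,7],1],[[0,0,0],[0,0,0],0.45],[[0,0,0],[0,0,0],0.45],[[0,0,0],[0,0,0],0.45],[[0,0,0],[0,0,0],0.45],[[0,0,0],[0,0,0],0.45],[[0,0,0],[0,0,0],0.45]], "squeeze": 10}}

```text
time_s: 12.48
ee_pos: [0.5143, 0.1877, 0.0945]
eef_rot: [3.142, -0.0, 1.222]
force: [-0.6, 0.3, 0.3]
grip_width: 0.0424
```

```bash
python3 -c "
from mv import *
rel([.513,.187,.093],70)
for n in('side','top'):
    cv2.imwrite(f'pics/{n}7.png',ctrl.camera(n)[:,:,::-1])
crop('pics/side7.png',240,180,70,70,8,'pics/s7.png')
"
```

```text
t 12.47 pos [0.5143 0.1877 0.0945] rot deg [180.    -0.    70.03] w 0.0424 F [-0.59  0.32  0.33]
shift tool mm [-1.1 -1.   1.5]
turn tool deg [ 0.   -0.    0.03] shift if turn first [-1.1 -1.   1.5]
```

View pics/s7.png

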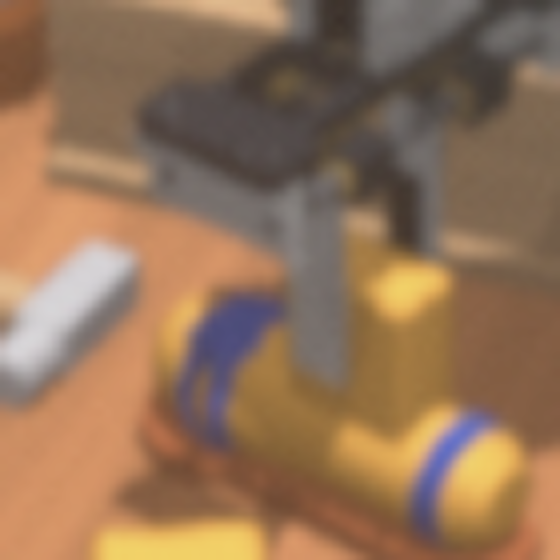

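Request:
{"fn": "drive_tool", "kwargs": {"increments": [[[0,0,0],[-0.5,-1.5,1.5],0.3],[[0,0,0],[0,0,0],0.2],[[0,0,0],[0,0,0],0.2],[[0,0,0],[0,0,0],0.2],[[0,0,0],[0,0,0],0.2]], "squeeze": 10}}

```text
time_s: 13.2
ee_pos: [0.5126, 0.1877, 0.0928]
eef_rot: [-3.141, 0.0, 1.222]
force: [-0.1, 1.5, -3.2]
grip_width: 0.0338
```

Request:
{"fn": "drive_tool", "kwargs": {"increments": [[[0,0,0],[0,0,0],0],[[0,0,0],[0,0,0],0],[[0,0,0],[0,0,0],0]], "squeeze": 40}}

```text
time_s: 13.58
ee_pos: [0.5127, 0.1876, 0.0928]
eef_rot: [-3.141, 0.0, 1.222]
force: [-0.9, -0.6, -5.2]
grip_width: 0.0336
```

Request:
{"fn": "drive_tool", "kwargs": {"increments": [[[0,0,0],[0,0,-6],0],[[0,0,0],[0,0,-15],0],[[0,0,0],[0,0,-25],0],[[0,0,0],[0,0,-30],0],[[0,0,0],[0,0,-35],0],[[0,0,0],[0,0,-35],0],[[0,0,0],[0,0,-30],0],[[0,0,0],[0,0,-22],0],[[0,0,0],[0,0,-12],0],[[0,0,0],[0,0,-5],0],[[0,0,0],[0,0,0],0],[[0,0,0],[0,0,0],0]]}}

```text
time_s: 15.08
ee_pos: [0.5125, 0.1876, 0.3072]
eef_rot: [-3.141, 0.001, 1.222]
force: [0.3, -0.2, -4.8]
grip_width: 0.0339
```

```bash
python3 -c "
from mv import *
rel([.4427,-.3744,.305],86.35)
for n in('side','top'):
    cv2.imwrite(f'pics/{n}8.png',ctrl.camera(n)[:,:,::-1])
crop('pics/side8.png',220,120,110,110,5,'pics/s8.png');crop('pics/top8.png',220,150,110,110,5,'pics/t8.png')
"
```

```text
t 15.07 pos [0.5125 0.1876 0.3072] rot deg [-1.7994e+02  4.0000e-02  7.0030e+01] w 0.0339 F [ 0.3  -0.17 -4.79]
shift tool mm [-552.1  126.3    2.5]
turn tool deg [ -0.07   0.04 -16.32] shift if turn first [-565.3  -33.9    2.2]
```

View pics/s8.png

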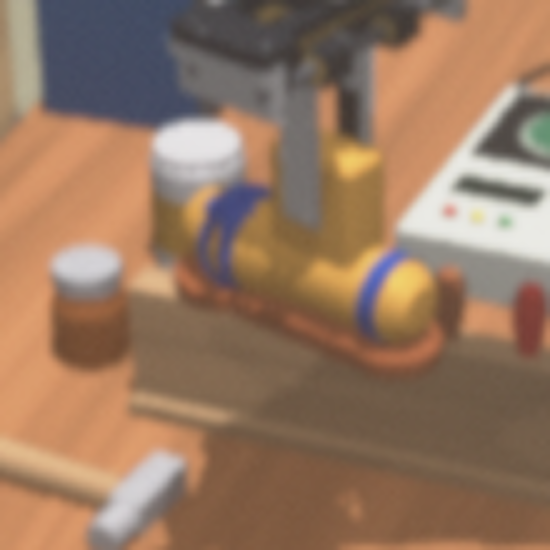

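View pics/t8.png

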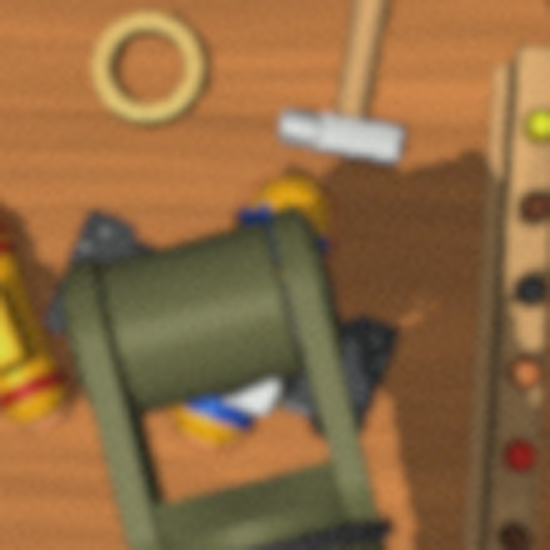

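Request:
{"fn": "drive_tool", "kwargs": {"increments": [[[0,0,0],[-12,2.7,0],0],[[0,0,0],[-24,5.5,0],0],[[0,0,0],[-36,8.2,0],0],[[0,0,0],[-36,8.2,0],0],[[0,0,0],[-36,8.2,0],0],[[0,0,0],[-36,8.2,0],0],[[0,0,0],[-36,8.2,0],0],[[0,0,0],[-36,8.2,0],0],[[0,0,0],[-36,8.2,0],0],[[0,0,0],[-36,8.2,0],0],[[0,0,0],[-36,8.2,0],0],[[0,0,0],[-36,8.2,0],0],[[0,0,0],[-36,8.2,0],0],[[0,0,0],[-36,8.2,0],0],[[0,0,0],[-36,8.2,0],0],[[0,0,0],[-30,6.9,0],0],[[0,0,0],[-12,2.7,0],0],[[0,0,0],[-6,1.4,0],0],[[0,0,0],[0,0,0],0]]}}

```text
time_s: 17.55
ee_pos: [0.4424, -0.3738, 0.308]
eef_rot: [-3.142, -0.0, 1.222]
force: [0.4, -0.1, -5.1]
grip_width: 0.0337
```

Request:
{"fn": "drive_tool", "kwargs": {"increments": [[[0,0,-2],[0,0,0],0],[[0,0,-3],[0,0,0],0],[[0,0,-4],[0,0,0],0],[[0,0,-4],[0,0,0],0],[[0,0,-2.3],[0,0,0],0],[[0,0,-1],[0,0,0],0],[[0,0,0],[0,0,20],0],[[0,0,0],[0,0,20],0],[[0,0,0],[0,0,20],0],[[0,0,0],[0,0,20],0],[[0,0,0],[0,0,10],0],[[0,0,0],[0,0,5],0],[[0,0,0],[0,0,0],0]]}}

```text
time_s: 19.18
ee_pos: [0.4425, -0.3741, 0.2132]
eef_rot: [3.141, 0.0, 1.507]
force: [0.3, -0.8, -4.9]
grip_width: 0.0339
```

```bash
python3 -c "
from mv import *
rel([.4427,-.3744,.159],86.35)
for n in('side','top'):
    cv2.imwrite(f'pics/{n}9.png',ctrl.camera(n)[:,:,::-1])
crop('pics/side9.png',285,80,110,110,6,'pics/s9.png');crop('pics/top9.png',360,180,110,100,6,'pics/t9.png')
"
```

```text
t 19.18 pos [ 0.4425 -0.3741  0.2132] rot deg [1.7999e+02 1.0000e-02 8.6340e+01] w 0.0339 F [ 0.32 -0.75 -4.94]
shift tool mm [-0.3  0.2 54.2]
turn tool deg [ 0.01  0.01 -0.01] shift if turn first [-0.3  0.2 54.2]
```

View pics/s9.png

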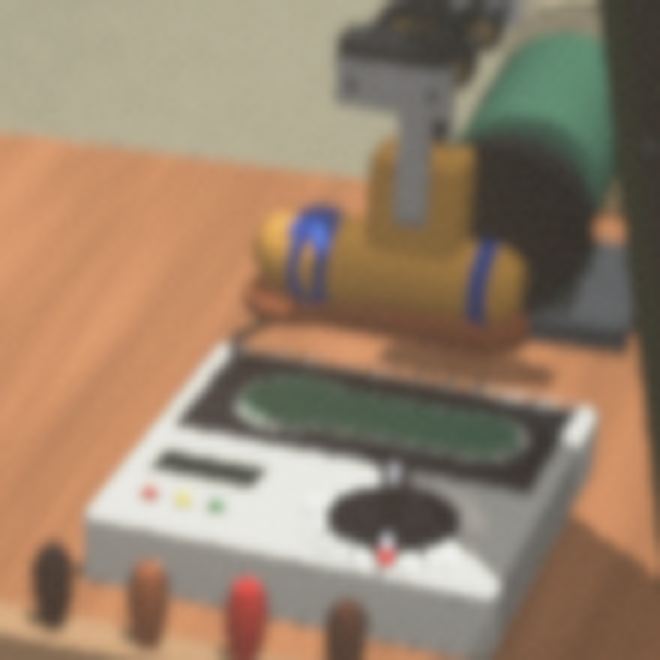

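View pics/t9.png

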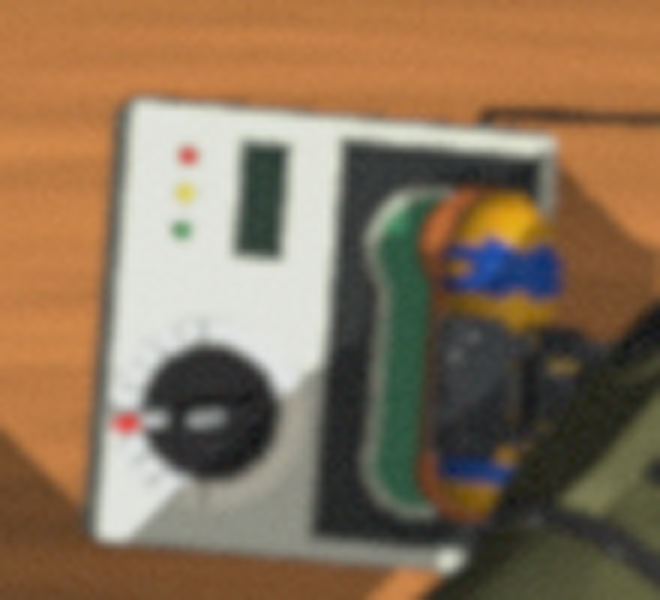

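Request:
{"fn": "drive_tool", "kwargs": {"increments": [[[0,0,0],[0,0,8],0],[[0,0,0],[0,0,12],0],[[0,0,0],[0,0,12],0],[[0,0,0],[0,0,10],0],[[0,0,0],[0,0,6],0],[[0,0,0],[0,0,3],0],[[0,0,0],[0,0,1],0],[[0,0,0],[0,0,0],0]]}}

```text
time_s: 20.27
ee_pos: [0.4425, -0.3741, 0.1612]
eef_rot: [3.141, 0.0, 1.507]
force: [0.5, -1.0, -4.4]
grip_width: 0.0335
```

```bash
python3 -c "
from mv import *
rel([.4427,-.3744,.159],86.35)
for n in('side','top'):
    cv2.imwrite(f'pics/{n}10.png',ctrl.camera(n)[:,:,::-1])
crop('pics/side10.png',300,105,90,70,8,'pics/s10.png');crop('pics/top10.png',400,190,66,66,9,'pics/t10.png')
M=np.array([.4627,-.3757]);y=np.radians(-3.65);ex=np.array([np.cos(y),np.sin(y)])
for n,off,k in(('side',(300,105),8),('top',(400,190),9)):
  for z in(.051,.066): print(n,z,[((proj(n,[*(M+s*ex),z])-off+.5)*k).round(0) for s in(-.095,0,.089)])
"
```

```text
t 20.27 pos [ 0.4425 -0.3741  0.1612] rot deg [1.7998e+02 2.0000e-02 8.6330e+01] w 0.0335 F [ 0.48 -1.03 -4.35]
shift tool mm [-0.3  0.2  2.2]
turn tool deg [ 0.02  0.02 -0.02] shift if turn first [-0.3  0.2  2.2]
side 0.051 [array([569., 396.]), array([377., 361.]), array([203., 329.])]
side 0.066 [array([571., 368.]), array([379., 333.]), array([204., 301.])]
top 0.051 [array([266., 674.]), array([285., 430.]), array([302., 203.])]
top 0.066 [array([279., 678.]), array([298., 431.]), array([316., 201.])]
```

View pics/s10.png

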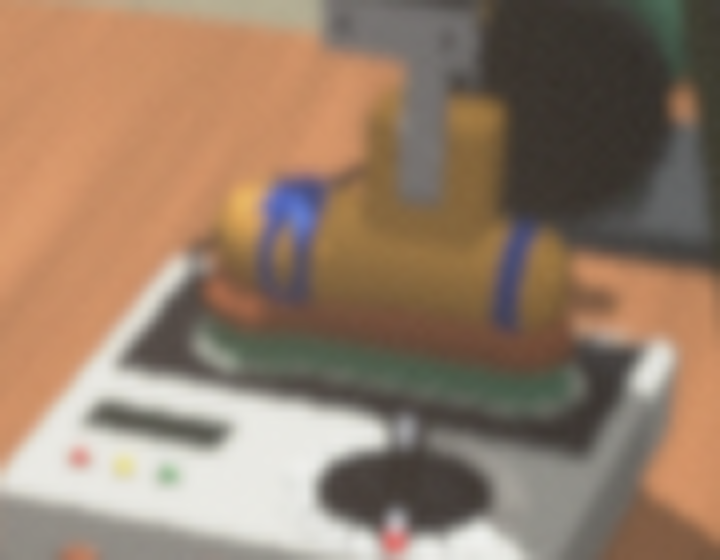

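View pics/t10.png

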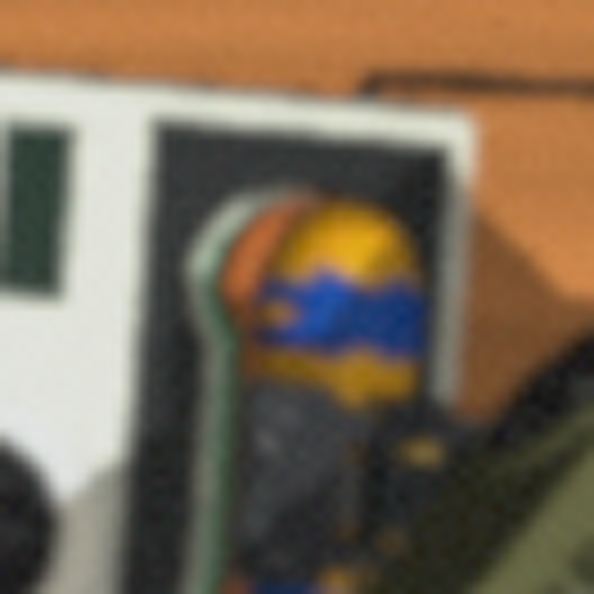

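```bash
python3 - <<'E'
from dial import *
t9=cv2.imread("pics/top9.png").astype(int);t10=cv2.imread("pics/top10.png").astype(int)
for nm,im,rows in(("9",t9,(218,222,240,246)),("10",t10,(216,218,222,230,240))):
    for r in rows:
        print(nm,r,[(418+i if nm=="9" else 416+i,*im[r,(418 if nm=="9" else 416)+i][::-1]) for i in range(0,18)])
E
```

```text
9 218 [(418, np.int64(56), np.int64(59), np.int64(56)), (419, np.int64(60), np.int64(61), np.int64(59)), (420, np.int64(82), np.int64(82), np.int64(78)), (421, np.int64(122), np.int64(127), np.int64(114)), (422, np.int64(149), np.int64(156), np.int64(139)), (423, np.int64(136), np.int64(154), np.int64(131)), (424, np.int64(98), np.int64(134), np.int64(107)), (425, np.int64(67), np.int64(122), np.int64(89)), (426, np.int64(61), np.int64(119), np.int64(85)), (427, np.int64(56), np.int64(104), np.int64(76)), (428, np.int64(49), np.int64(90), np.int64(65)), (429, np.int64(65), np.int64(81), np.int64(61)), (430, np.int64(106), np.int64(77), np.int64(49)), (431, np.int64(151), np.int64(89), np.int64(49)), (432, np.int64(179), np.int64(102), np.int64(55)), (433, np.int64(179), np.int64(103), np.int64(54)), (434, np.int64(160), np.int64(92), np.int64(49)), (435, np.int64(131), np.int64(81), np.int64(41))]
9 222 [(418, np.int64(58), np.int64(57), np.int64(58)), (419, np.int64(55), np.int64(58), np.int64(57)), (420, np.int64(78), np.int64(79), np.int64(74)), (421, np.int64(104), np.int64(109),
[... 6308 characters left out ...]
p.int64(39)), (420, np.int64(44), np.int64(45), np.int64(45)), (421, np.int64(66), np.int64(65), np.int64(60)), (422, np.int64(93), np.int64(98), np.int64(86)), (423, np.int64(94), np.int64(104), np.int64(89)), (424, np.int64(79), np.int64(97), np.int64(80)), (425, np.int64(62), np.int64(75), np.int64(60)), (426, np.int64(51), np.int64(52), np.int64(43)), (427, np.int64(50), np.int64(50), np.int64(45)), (428, np.int64(59), np.int64(59), np.int64(60)), (429, np.int64(65), np.int64(67), np.int64(69)), (430, np.int64(71), np.int64(71), np.int64(71)), (431, np.int64(63), np.int64(66), np.int64(66)), (432, np.int64(57), np.int64(60), np.int64(61)), (433, np.int64(66), np.int64(68), np.int64(69))]
```

```bash
python3 - <<'E'
from dial import *
im=cv2.imread("pics/top0.png").astype(int)
r=222
print([(u,im[r,u,2]) for u in range(416,448)])
mk=np.array([.4663,-.3160])
def dy(uv,z):
    p=onz("top",uv,z)[:2]-mk;return (p@ex).round(4),(p@ey).round(4)
print("outer L/R",dy((420.3,222),.051))
for u in(441,442,443,444): print(u,dy((u,222),.051))
for z in(.066,.070,.075,.08): print("sole left img10",z,dy((424.0,222),z), "mid", dy((425.3,240),z))
for z in(.12,.127,.134): print("sole left img9",z,dy((429.3,222),z))
E
```

```text
[(416, np.int64(95)), (417, np.int64(60)), (418, np.int64(51)), (419, np.int64(63)), (420, np.int64(108)), (421, np.int64(157)), (422, np.int64(153)), (423, np.int64(113)), (424, np.int64(77)), (425, np.int64(72)), (426, np.int64(68)), (427, np.int64(72)), (428, np.int64(74)), (429, np.int64(70)), (430, np.int64(73)), (431, np.int64(69)), (432, np.int64(68)), (433, np.int64(73)), (434, np.int64(72)), (435, np.int64(73)), (436, np.int64(68)), (437, np.int64(69)), (438, np.int64(71)), (439, np.int64(71)), (440, np.int64(83)), (441, np.int64(116)), (442, np.int64(138)), (443, np.int64(127)), (444, np.int64(85)), (445, np.int64(52)), (446, np.int64(54)), (447, np.int64(66))]
outer L/R (np.float64(0.0502), np.float64(-0.0182))
441 (np.float64(0.0568), np.float64(-0.09))
442 (np.float64(0.0571), np.float64(-0.0934))
443 (np.float64(0.0574), np.float64(-0.0969))
444 (np.float64(0.0577), np.float64(-0.1004))
sole left img10 0.066 (np.float64(0.0507), np.float64(-0.0261)) mid (np.float64(-0.0111), np.float64(-0.0354))
sole left img10 0.07 (np.float64(0.0505), np.float64(-0.0248)) mid (np.float64(-0.0111), np.float64(-0.0341))
sole left img10 0.075 (np.float64(0.0503), np.float64(-0.0232)) mid (np.float64(-0.0112), np.float64(-0.0324))
sole left img10 0.08 (np.float64(0.05), np.float64(-0.0216)) mid (np.float64(-0.0112), np.float64(-0.0307))
sole left img9 0.12 (np.float64(0.0498), np.float64(-0.0261))
sole left img9 0.127 (np.float64(0.0495), np.float64(-0.0237))
sole left img9 0.134 (np.float64(0.0492), np.float64(-0.0213))
```

Request:
{"fn": "drive_tool", "kwargs": {"increments": [[[0,0,0],[0,0,1.2],0],[[0,0,0],[0,0,1.2],0],[[0,0,0],[0,0,0],0],[[0,0,0],[0,0,0],0]]}}

```text
time_s: 20.88
ee_pos: [0.4424, -0.3741, 0.1585]
eef_rot: [-3.142, -0.0, 1.507]
force: [-0.0, 0.6, -5.2]
grip_width: 0.034
```

```bash
python3 - <<'E'
from dial import *
from mv import rel
rel([.4427,-.3744,.159],86.35)
im=np.mean([ctrl.camera("side")[:,:,::-1] for _ in range(4)],0);tp=ctrl.camera("top")[:,:,::-1]
cv2.imwrite("pics/side11.png",im.astype(np.uint8));cv2.imwrite("pics/top11.png",tp)
crop("pics/side11.png",315,125,65,40,12,"pics/s11.png")
s0=cv2.imread("pics/side0.png").astype(float)
G=lambda a:a[...,2]-a[...,1]   # R-G: sole>0, green<0
res=[]
for u in range(328,372,3):
    col=G(im)[:,u]
    # sole->green crossing
    vs=[v for v in range(138,160) if col[v]>0>=col[v+1] and col[v+1:v+4].min()<-8]
    # outer white->dark plate edge below
    g=im.mean(2)[:,u]
    if vs:
        v=vs[-1];b=v+col[v]/(col[v]-col[v+1])
        # green near edge in s0
        c0=G(s0)[:,u];k=[w for w in range(140,160) if c0[w]<-15<=c0[w+1]];e=k[-1]+( -15-c0[k[-1]])/(c0[k[-1]+1]-c0[k[-1]]) if k else np.nan
        res.append((u,b,e,e-b))
for r in res: print(np.round(r,2))
E
```

```text
t 20.88 pos [ 0.4424 -0.3741  0.1585] rot deg [-180.     -0.     86.33] w 0.034 F [-0.01  0.59 -5.17]
shift tool mm [-0.3  0.3 -0.5]
turn tool deg [-0.   -0.   -0.02] shift if turn first [-0.3  0.3 -0.5]
[328.   146.53 149.46   2.93]
[331.   147.47 150.36   2.89]
[334.   147.65 151.14   3.49]
[337.   147.55 150.75   3.2 ]
[340.   147.93 151.15   3.22]
[343.   148.58 151.77   3.19]
[346.   149.09 152.15   3.07]
[349.   149.67 152.93   3.26]
[352.   150.22 153.46   3.24]
[355.   150.64 154.2    3.56]
[358.   151.34 154.42   3.08]
[361.   151.74 155.     3.26]
[364.   152.23 155.93   3.69]
[367.   152.14 155.58   3.44]
[370.   151.18 154.91   3.73]
```

View pics/s11.png

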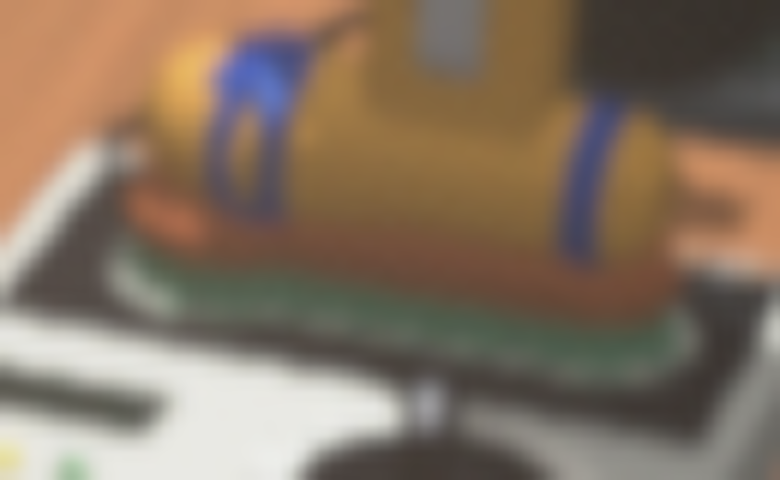

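View pics/top11.png

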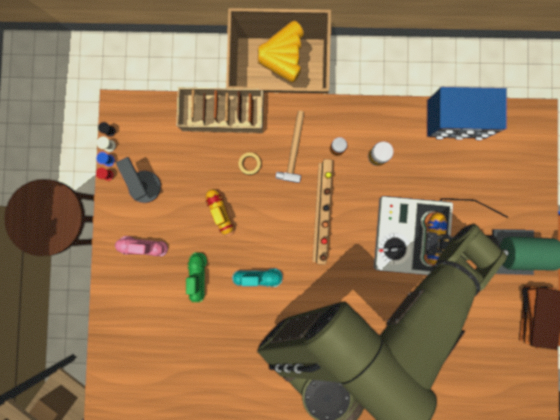

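```bash
python3 - <<'E'
from dial import *
a=cv2.imread("pics/top0.png").astype(int);b=cv2.imread("pics/top11.png").astype(int)
for n,(u,v) in dict(red=(219,212),tin=(381,152),jar=(339,146),hammer=(290,160),tape=(250,163)).items():
    print(n,np.abs(a-b)[v-22:v+22,u-16:u+16].mean().round(2),np.abs(a-b)[v-22:v+22,u-16:u+16].max())
o=ctrl.get_obs();print(o["ee_pos"],np.abs(o["joint_vel"]).max(),o["grip_width"])
print(cen(b,(376,244,386,256),"red",30)[:2]);print(b[247:253,383:388].min(2))
E
```

```text
red 3.69 20
tin 3.77 11
jar 3.95 13
hammer 3.89 11
tape 3.64 12
[ 0.44244982 -0.37409005  0.15858388] 0.0007482481064472952 0.033867202787637836
(np.float64(380.67535853976534), np.float64(250.10430247718384))
[[147  97  71  68  56]
 [139 126 116 110  91]
 [140 162 163 150 118]
 [140 165 168 153 121]
 [137 132 118 105  83]
 [167 120  81  59  54]]
```

```bash
python3 -c "
from station import ctrl
print(ctrl.hand_in())"
```

```text
the job is handed in; nothing more can be done
None
```

I set the dial to the red marker first, then carried the blue-strapped sandal over the rack. I handed the job in with the sandal still gripped and held over the sole outline, at about 21 s. I saw no sign of it touching the rack or the tack finder.

**Dial:** I gripped it by its bar and turned it about 48° clockwise, with a 3° correction after a first look. Both cameras put the pointer within 0.01–0.02 rad of the marker.

**Carry:** By arm position, the sole crossed the rack about 60 mm above the tool handles.

**Final checks on the sandal:**
- **Position:** it sits within about 1–2 mm of the outline lengthways and sideways, toe to the wide end.
- **Height:** the arm position gives a gap of 14.7 mm. The side camera gives about 16 mm.
- **Level:** level to about 0.7°, and heading within about 1° of the outline.
- **Grip:** 40 N with the opening steady at 34 mm, and the arm still.
- **Other things:** the red sandal, tin, jar, hammer and tape show no change between the first and last top pictures.

**Disagreement:** gripping the dial showed the top camera reading about 2 mm off in y. I corrected for this, then judged the final fit by comparing sandal and outline in the same picture. The two cameras still differ by 1–2 mm in places.

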